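Clean the modelling mat and bring the hull back

TASK

Clean the cutting mat and get it ready for the next stage of the build: first lift every model sub-assembly off the mat and stand it upright in the shallow white parts tray. Then take the scraper block from its cradle and, with it in hand, sweep all the sprue offcuts off the mat into the deep black tray (sweep them, do not pick them up, and keep the scraper off the sub-assemblies). Finally lay the scraper block back flat in its cradle and stand only the dark grey hull back on the mat, in the middle where the two thick yellow lines cross and square to the lines; leave the paint pot, glue and nippers alone.

Things in the scene. Friction and masses are not known exactly. Their poses are not given: they have to be found in the camera images.
- board: Raised work board, fixed, with a green cutting mat on top: 280 (x) x 310 (y), mat surface 50 above the bench. Origin: centre of its underside, at z = 0; above it, on the mat, two thick yellow lines cross, running along x and y. Sub-assemblies and offcuts lie on the mat. The white tray stands along one of its y edges (+y or -y), the black tray along the other; which is which changes.
- parts_tray: Shallow white open tray with a pale liner, fixed: 280 (x) x 110 (y) outside, 18 high, walls and floor 4 thick. Origin: centre of its underside on the bench, axes parallel to the board's; its centre is 213 from the board's centre along the board's y.
- offcut_tray: Deep black open tray, fixed: 280 (x) x 110 (y) outside, 36 high (14 below the mat surface), walls and floor 4 thick. Origin: centre of its underside on the bench, axes parallel to the board's; 213 from the board's centre along the board's y, so it stands 3 clear of the board's edge and what is pushed over that edge drops in.
- cradle: Dark wooden cradle with a cork floor, fixed on the bench left or right of the board: 156 (x) x 54 (y) outside, 11 high, walls and floor 5 thick (inside 146 x 44). Origin: centre of its underside. The scraper block lies in it, long side along the cradle's x.
- scraper: Scraper block, orange with a black rubber sole: 130 long (its x) x 28 wide (its y) x 26 high, with an upright wooden grip on top, 80 (x) x 22 (y), reaching from 26 to 65 above the sole. Grip it by the wood, across its y, and sweep sideways along its y. About 110 to 220 g. Origin: centre of the sole, z up.
- hull: Dark grey hull sub-assembly of a model kit, standing upright. Foot 54 (its x) x 40 (its y) x 14 high; on it, centred, an upright block 44 (x) x 26 (y) reaching to 44 above the underside, the place to grip, best across its y. Bottom-heavy, about 50 to 100 g. Origin: centre of the underside, z up. Always present.
- thruster: Red and grey thruster sub-assembly of a model kit, standing upright. Foot 54 (its x) x 40 (its y) x 14 high; on it, centred, an upright block 44 (x) x 26 (y) reaching to 44 above the underside, the place to grip, best across its y. Bottom-heavy, about 50 to 100 g. Origin: centre of the underside, z up. One or both of thruster and cockpit are present.
- cockpit: White cockpit sub-assembly of a model kit, standing upright. Foot 54 (its x) x 40 (its y) x 14 high; on it, centred, an upright block 44 (x) x 26 (y) reaching to 44 above the underside, the place to grip, best across its y. Bottom-heavy, about 50 to 100 g. Origin: centre of the underside, z up. One or both of thruster and cockpit are present.
- paint_pot: Small paint pot with a blue cap, 40 across, 45 high; a bystander. Origin: centre of its underside.
- glue: Glue bottle with an orange cap, 34 across, 85 high, beyond the board; a bystander. Origin: centre of its underside.
- nippers: Red-handled side nippers lying flat beyond the board, about 115 long (its x), 56 wide, 13 high; a bystander. Origin: at the pivot, on the bench.
- offcut0: Light grey sprue offcut, a flat T-shaped bit of moulded plastic runner, 24 (x) x 14 (y) x 7 high, 10 g, lying loose on the mat. Origin: centre of its underside. Four to six of the six offcuts are present.
- offcut1: White sprue offcut, a flat T-shaped bit of moulded plastic runner, 24 (x) x 14 (y) x 7 high, 10 g, lying loose on the mat. Origin: centre of its underside. Four to six of the six offcuts are present.
- offcut2: Red sprue offcut, a flat T-shaped bit of moulded plastic runner, 24 (x) x 14 (y) x 7 high, 10 g, lying loose on the mat. Origin: centre of its underside. Four to six of the six offcuts are present.
- offcut3: Light grey sprue offcut, a flat T-shaped bit of moulded plastic runner, 24 (x) x 14 (y) x 7 high, 10 g, lying loose on the mat. Origin: centre of its underside. Four to six of the six offcuts are present.
- offcut4: White sprue offcut, a flat T-shaped bit of moulded plastic runner, 24 (x) x 14 (y) x 7 high, 10 g, lying loose on the mat. Origin: centre of its underside. Four to six of the six offcuts are present.
- offcut5: Red sprue offcut, a flat T-shaped bit of moulded plastic runner, 24 (x) x 14 (y) x 7 high, 10 g, lying loose on the mat. Origin: centre of its underside. Four to six of the six offcuts are present.
Mind the look-alikes: they are no part of the job. What is shaped like the hull but purple or turquoise is not meant.

How it is judged:
By the outcome, as a careful person would: the job done as asked, in the order asked, and still so for the second after the job is handed in, with the robot touching nothing.
Of thruster, cockpit only 1 to 2 are there at a start; the rules pass over those that are not, and their reading is None.
Of offcut0, offcut1, offcut2, offcut3, offcut4, offcut5 only 4 to 6 are there at a start; the rules pass over those that are not, and their reading is None.
At some moment in a run one of hull, thruster, cockpit may be knocked a few centimetres aside while the robot is not near it.
It also fails if it takes over 208 s, if anything falls off the work surface, if the arm or the gripper's body presses on something with over 40 N, if the wrist force passes 120 N, or if a joint passes its speed limit or range.

ROBOT

A 7-joint arm with a two-finger parallel gripper is mounted at the origin on the work surface. World frame = base frame: x ahead of the robot, y to its left, z up, the work surface at z = 0. Lengths are in m, angles in degrees, forces in N, time in s.
With the tool pointing down it reaches from about 0.4 to 0.85 m from the base axis. Payload 4.4 kg.
Tool frame: the origin (TCP) lies at the very end of the fingers, on their centre line; the grasp point (between the pads) lies 19 mm behind it (hold_point_z is the distance from the TCP to the grasp point, in m); z points along the fingers, y is the line along which they close (so a half turn about z gives the same grasp; the last joint's range is limited). The gripper opens to 94 mm and grips with 3 to 60 N. Pads are 16 mm wide; open, the fingers measure 119 mm over their backs; the gripper's body (75 mm by 177 mm) begins 78 mm behind the grasp point.
Start: joints at [-73.041, 36.005, 2.206, 86.941, -1.547, 57.084, -1.146], TCP at [0.23, 0.608, 0.205] pointing down, gripper open.
Joint ranges: [-175.42, 175.42], [-21.48, 121.26], [-71.46, 75.88], [10.55, 141.38], [-63.04, 243.04], [13.31, 113.54], [-168.57, 168.57]. Speed limits (degrees/s): [147.25, 147.25, 180, 180, 180, 180, 180].

INTERFACE

Orientations are given as a 3x3 rotation matrix whose columns are the frame's x, y, z axes.
In Python, from workcell import read_state, snapshot, calibration, hand_in, find_in, silhouettes, tip_of, hold_point_z gives the robot as it stands.
- The arm moves only by the tool send_rows, never from a script. Its argument "plan" is one flat list of numbers, 7 for each row, row after row: the shift along the tool's x, y, z each as a share of 0.4 m, from -1 to 1, then the turn, a rotation vector about the tool's x, y, z each as a share of 60 degrees, from -1 to 1, then the opening, from 0 (shut) to 1 (fully open). A call has 1 to 5 rows; each row is the pose to reach, as a shift and turn from the pose commanded when the call began, along the tool's axes at that moment; what a row does not reach only later rows make up. A row lasts 1/12 s, in which the tool goes at most 41.7 mm and 7.16 degrees, less where a joint would pass 70% of its speed; a pose out of reach is approached as far as the arm can. A call with a number of a shift or a turn outside -1 to 1 is refused whole. A call with a gripper value outside its range is refused whole. The fingers move at their own pace and stop on an object; "squeeze" is the grip in N (left out, the last holds). Time passes only in rows, so rows that repeat a pose let the fingers close. It gives the time, the measured TCP pose, the force, the opening and the grip force at its end, in the units of the state.
- read_state(): the state, without advancing time (a new reading comes with each control period).
- snapshot(name): name is "scene" or "top" or "wrist"; returns (picture, depth): 384x512x3 uint8, red, green, blue; 384x512 float32, m along the optical axis (not along the pixel's ray), 0 where there is no reading.
- calibration(name): a dict with "fx", "fy", "cx", "cy" (pixels), "xyz" and "rotation" of the camera in the world. Camera axes: x right, y down, z forward; pixel columns grow to the right and rows downward; lengths in m; the calibration is good to about 2 mm. A picture is of the moment at which its call begins: read the wrist's pose just before it. calibration takes no time and is no camera call; for the wrist camera it gives the pose at the moment of the call.
- hand_in(): hands the job in; it is judged then, once.
Trained networks look in the newest picture that a camera, given by its name, has taken for a name from the list of things; names that differ only in an ending like _2 or _b are one class to them, and where a whole thing is asked for, a point or a joint stands for the part that bears it (a point fixed in the world has none). Each returns a list of dicts, best first, with "conf" (0 to 1); they miss things now and then, are a little off and sometimes report something else, mostly with a low value. They report only what shows in the picture. A call takes as long as a camera call. They do not tell look-alikes from the thing itself.
- find_in(name, camera): "location" ([x, y, z] in m, in world coordinates, good to about 4 mm: the middle of the surface that is visible of it).
- silhouettes(name, camera): "mask" (384x512 bool, what is visible of it).
- tip_of(name, camera): "location" ([x, y, z] in m, in world coordinates, good to about 4 mm: a listed point, or the origin of a listed thing).
The state is a dict: "clock": time; "q": joint angles; "qd": joint speeds; "tau": joint torques, N m; "tool_pos": TCP position; "orientation": TCP orientation; "ft_force": force on the tool from outside, world axes, zero at the start; "moment": the same for the moment, N m; "finger_gap": opening from 0.0 (shut) to 1.0 (fully open); "finger_force": force on a finger pad.
Only numpy, scipy, OpenCV 4.12 (cv2) and the standard library are available. Lean on these libraries where they do the work, as an engineer would, in place of code of your own. Each camera call takes 0.05 s, during which the arm holds its last target. There are 200 camera calls.

## Working session

There is one attempt and no reset: what is moved stays moved. The work goes in short steps, Python scripts to look and compute and a tool call to move; the robot and the scene stay as the last step left them, time stands still between calls to the robot, and variables do not carry over. Pictures are saved under pics/ and viewed, at most 14 in all, crops included, and the job is handed in when it is done.

Besides the shell and the picture viewer there is one more tool, called after ">>>" by a JSON object that holds its "api" and its "payload", one argument or row to a line. send_rows: Moves the arm, as the interface text tells. Shift numbers are shares of 0.4 m and turn numbers shares of 60 degrees, none past 1 either way. Its arguments: {"type":"object","properties":{"plan":{"type":"array","items":{"type":"number"}},"squeeze":{"type":"number"}},"required":["plan"]}

```bash
ls; mkdir -p pics; python3 - <<'E'
from workcell import *
import cv2,numpy as np
s=read_state();print(s['clock'],s['tool_pos'],np.round(s['orientation'],3),s['finger_gap'],hold_point_z)
a,_=snapshot('top');b,_=snapshot('scene')
cv2.imwrite('pics/a.png',a[...,::-1]);cv2.imwrite('pics/b.png',b[...,::-1])
for n in('top','scene'):
  c=calibration(n);print(n,c)
  for k in 'board parts_tray offcut_tray cradle scraper hull thruster cockpit paint_pot'.split():
    print(k,[(np.round(d['location'],3),round(d['conf'],2)) for d in tip_of(k,n)[:3]])
E
```

```text
pics
0.0 [0.22982609 0.60731837 0.20459095] [[-0.935  0.354 -0.001]
 [ 0.354  0.935 -0.002]
 [-0.    -0.002 -1.   ]] 1.0035098208820914 0.0188
top {'fx': 360.5702361725539, 'fy': 360.5702361725539, 'cx': 253.28317150484426, 'cy': 187.1233725665821, 'xyz': array([0.3958144 , 0.00170397, 0.96073258]), 'rotation': array([[ 0.00915775, -0.98747603,  0.1575031 ],
       [-0.99989065, -0.00721383,  0.01290938],
       [-0.0116115 , -0.15760409, -0.98743411]])}
board [(array([0.53 , 0.005, 0.003]), 0.58)]
parts_tray [(array([0.507, 0.219, 0.006]), 0.72), (array([ 0.767, -0.036,  0.   ]), 0.4)]
offcut_tray [(array([ 0.561, -0.203,  0.001]), 0.6)]
cradle []
scraper [(array([ 0.489, -0.388,  0.001]), 0.84), (array([ 0.551, -0.095,  0.051]), 0.17)]
hull [(array([ 0.58 ,  0.371, -0.   ]), 0.92), (array([ 0.786, -0.129,  0.002]), 0.81), (array([0.766, 0.219, 0.001]), 0.78)]
thruster [(array([ 0.622, -0.033,  0.051]), 0.91)]
cockpit [(array([ 0.532,  0.002, -0.001]), 0.61), (array([ 0.528, -0.044,  0.051]), 0.34)]
paint_pot [(array([0.47 , 0.382, 0.   ]), 0.81), (array([ 0.49 , -0.386, -0.   ]), 0
[... 154 characters left out ...]
5193665]), 'rotation': array([[-0.61672064,  0.67679323, -0.40200321],
       [ 0.78709024,  0.52237271, -0.32804833],
       [-0.01202538, -0.51872698, -0.85485537]])}
board [(array([0.529, 0.005, 0.003]), 0.56), (array([ 0.768, -0.034,  0.002]), 0.18)]
parts_tray [(array([ 0.507,  0.218, -0.005]), 0.75), (array([ 0.767, -0.036,  0.001]), 0.4)]
offcut_tray [(array([ 0.559, -0.209,  0.003]), 0.86)]
cradle [(array([ 0.487, -0.383, -0.   ]), 0.65)]
scraper [(array([ 0.492, -0.385,  0.004]), 0.88)]
hull [(array([0.766, 0.216, 0.002]), 0.89), (array([ 0.284,  0.196, -0.001]), 0.84), (array([ 0.787, -0.127,  0.001]), 0.79)]
thruster []
cockpit []
paint_pot [(array([ 0.461,  0.382, -0.002]), 0.8)]
```

View pics/a.png

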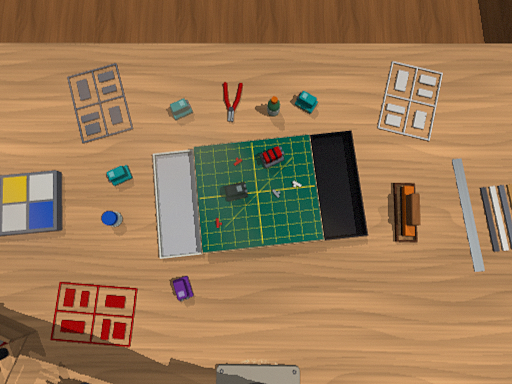

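View pics/b.png

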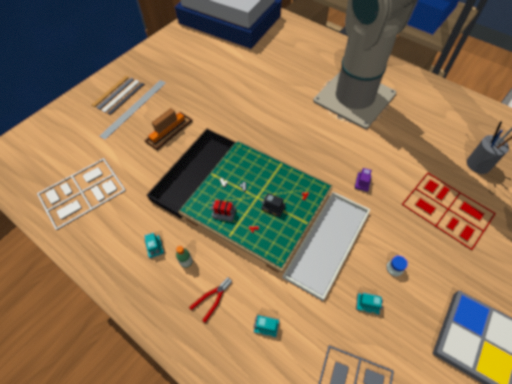

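Top view: the hull is at (235,190) and the thruster at (272,157). Offcuts: red (238,161), red (218,223), grey (277,193) and white (296,184). The white tray is on the +y side, the black tray on -y, and the cradle with the scraper is at (405,212). No cockpit is visible. The purple and turquoise blocks off the board are look-alikes.

```bash
cat > h.py <<'E'
from workcell import *
import cv2,numpy as np
def cloud(n):
    c=calibration(n);im,d=snapshot(n)
    if n=='wrist': c=calibration(n)
    v,u=np.mgrid[:384,:512]
    p=np.stack([(u-c['cx'])/c['fx']*d,(v-c['cy'])/c['fy']*d,d],-1)@c['rotation'].T+c['xyz']
    p[d==0]=np.nan
    return im,p
def rect(p,m,k=1):
    """centre, long-side angle (deg), sizes of the points in mask m (largest blob)"""
    m=m.astype(np.uint8)
    if k>1:m=cv2.morphologyEx(m,cv2.MORPH_OPEN,np.ones((k,k)))
    n,l,st,_=cv2.connectedComponentsWithStats(m)
    out=[]
    for i in np.argsort(-st[1:,4])[:8]+1:
        if st[i,4]<8: continue
        q=p[l==i];(x,y),(w,h),a=cv2.minAreaRect((q[:,:2]*1000).astype(np.float32))
        if w<h:w,h,a=h,w,a+90
        a=(a+90)%180-90
        out.append((np.round([x,y],1),round(a,1),round(w,1),round(h,1),int(st[i,4]),round(float(np.median(q[:,2]))*1000,1)))
    return out
def hsv(im): return cv2.cvtColor(im,cv2.COLOR_RGB2HSV)
E
python3 - <<'E'
from h import *
for n in('top','scene'):
  im,p=cloud(n);H,S,V=np.moveaxis(hsv(im).astype(int),-1,0);x,y,z=np.moveaxis(p,-1,0)
  roi=(abs(x-.53)<.2)&(abs(y)<.2)
  print(n,'mat z',np.nanmedian(z[roi&(H>65)&(H<85)&(S>100)]))
  print('board',rect(p,roi&(z>.04)&(z<.06))[:1])
  print('blocks',rect(p,roi&(z>.082)))
  print('offc',rect(p,roi&(z>.0535)&(z<.062)&~((H>40)&(H<95)&(S>80))))
  yl=roi&(z>.04)&(z<.056)&(H>22)&(H<34)&(S>150)&(V>150)
  print('yellow',rect(p,yl))
  print('cradle',rect(p,(abs(x-.49)<.15)&(abs(y+.385)<.08)&(z>.0065))[:2])
  print('grip',rect(p,(abs(x-.49)<.15)&(abs(y+.385)<.08)&(z>.058))[:2])
  b=(abs(x-.51)<.2)&(y>.1)&(y<.3)
  print('wt',rect(p,b&(z>.012)&(z<.024))[:2], np.nanmedian(z[(abs(x-.507)<.08)&(abs(y-.218)<.025)]))
E
```

```text
top mat z 0.04911930550667165
board [(array([528.9,   4.5]), -83.2, 310.6, 280.7, 12323, 49.1)]
blocks [(array([619.2, -34.8]), -63.4, 53.0, 26.5, 221, 92.6), (array([528.3,  57.4]), -76.0, 43.7, 26.3, 195, 93.0)]
offc [(array([546.4, -94.9]), 62.6, 22.6, 14.5, 36, 55.9), (array([450. , 100.3]), 15.6, 23.3, 12.4, 33, 55.5), (array([526.9, -45.3]), 47.0, 21.5, 14.9, 32, 55.9), (array([605.3,  54.1]), -17.9, 20.1, 14.0, 28, 55.3), (array([610.4, -51.8]), -58.7, 22.0, 6.6, 12, 61.1), (array([597.1, -29.2]), -63.2, 14.7, 4.3, 10, 60.6), (array([515.3,  42.9]), -46.3, 10.8, 7.1, 8, 61.4)]
yellow [(array([526.6,   3.7]), -25.3, 20.0, 9.0, 15, 48.1), (array([433.6,  -5.5]), 0.3, 17.6, 2.6, 10, 49.7), (array([538.1, -63.7]), -87.3, 12.9, 2.8, 8, 49.5), (array([619.4,  15.1]), 0.6, 19.1, 0.0, 8, 49.5), (array([479. ,  -1.4]), 0.3, 18.3, 0.0, 8, 48.8), (array([456. ,  -4.1]), 0.4, 17.5, 0.0, 8, 50.3), (array([501.6,   1.3]), 0.4, 17.7, 0.0, 8, 49.6), (array([548.3,   6.7]), 0.4, 17.5, 0.0, 8, 48.7)]
cradle [(array([ 484.4, -386.5]), -0.9, 156.1, 56.1, 1165, 29.3)]
grip [(array([ 485.8, -387.7]
[... 172 characters left out ...]
1]), -83.4, 311.1, 281.4, 10035, 49.7)]
blocks [(array([622.3, -33.4]), -63.2, 55.4, 28.3, 231, 92.9), (array([533.1,  58.9]), -77.2, 44.6, 26.8, 192, 93.3)]
offc [(array([634. , -20.2]), -49.6, 48.0, 16.4, 35, 60.4), (array([612.6,  57.7]), -49.6, 20.1, 13.4, 31, 56.5), (array([453.2, 102.9]), 34.4, 23.6, 13.2, 28, 56.7), (array([554.3, -94.8]), 20.4, 19.9, 19.2, 27, 55.8), (array([532.1, -44.3]), 39.6, 22.9, 10.8, 24, 56.1)]
yellow []
cradle [(array([ 488. , -384.9]), -1.8, 157.7, 58.8, 870, 30.4)]
grip [(array([ 491. , -385.7]), -3.7, 79.2, 25.1, 202, 68.6)]
wt [(array([506.9, 216.4]), 6.7, 282.5, 110.2, 539, 17.3), (array([313.3, 193.5]), -82.4, 22.0, 7.1, 23, 13.6)] 0.004149665957504489
```

```bash
cat > plan.py <<'E'
from workcell import read_state
import numpy as np
from scipy.spatial.transform import Rotation as R
def go(wps,start=None):
    """wps: (x,y,z mm, yaw of tool y deg, label) -> prints the 6 shares of each call"""
    s=read_state();p=np.array(s['tool_pos'])*1000;r=R.from_matrix(np.array(s['orientation']))
    print('at',round(s['clock'],1),np.round(p,1),'yaw',round(np.degrees(np.arctan2(*r.as_matrix()[1::-1,1])),1),'gap',round(s['finger_gap'],3),'f',np.round(s['ft_force'],1))
    for *g,yaw,lab in wps:
        g=np.array(g,float);a=np.radians(yaw);c,t=np.cos(a),np.sin(a)
        rg=R.from_matrix(np.array([[-t,c,0],[c,t,0],[0,0,-1]]))
        tw=(r.inv()*rg).as_rotvec();d=g-p
        n=max(1,int(np.ceil(np.linalg.norm(d)/200)),int(np.ceil(np.degrees(np.linalg.norm(tw))/35)))
        for i in range(n):
            r1=r*R.from_rotvec(tw/n); 
            sh=r.inv().apply(d/n)/400; print(lab,i,np.round(np.r_[sh,np.degrees(tw/n)/60],3).tolist())
            r=r1
        p,r=g,rg
E
python3 -c "
from plan import *
go([(530.7,58,205,13.5,'hover'),(530.7,58,67,13.5,'down')])"
```

```text
at 1.1 [230.  608.  205.5] yaw 69.3 gap 1.001 f [ 0.2  0.  -0.6]
hover 0 [-0.297, -0.255, 0.0, -0.0, -0.0, 0.232]
hover 1 [-0.35, -0.176, 0.0, -0.0, -0.0, 0.232]
hover 2 [-0.382, -0.086, 0.0, -0.0, -0.0, 0.232]
hover 3 [-0.392, 0.008, 0.0, -0.0, -0.0, 0.232]
down 0 [0.0, 0.0, 0.345, 0.0, 0.0, 0.0]
```

>>> {"api": "send_rows", "payload": {
  "plan": [-0.297,-0.255,0,0,0,0.232,1,-0.297,-0.255,0,0,0,0.232,1,-0.297,-0.255,0,0,0,0.232,1,-0.297,-0.255,0,0,0,0.232,1,-0.297,-0.255,0,0,0,0.232,1],
  "squeeze": 25
}}

```text
clock: 1.52
tool_pos: [0.31, 0.4631, 0.2059]
orientation: [[-0.817, 0.576, 0.002], [0.576, 0.817, -0.005], [-0.005, -0.003, -1.0]]
ft_force: [-0.4, -0.1, -0.5]
finger_gap: 0.996
finger_force: 0.0
```

>>> {"api": "send_rows", "payload": {
  "plan": [-0.35,-0.176,0,0,0,0.232,1,-0.35,-0.176,0,0,0,0.232,1,-0.35,-0.176,0,0,0,0.232,1,-0.35,-0.176,0,0,0,0.232,1,-0.35,-0.176,0,0,0,0.232,1]
}}

```text
clock: 1.93
tool_pos: [0.3841, 0.3264, 0.2059]
orientation: [[-0.654, 0.756, 0.002], [0.756, 0.654, -0.003], [-0.004, -0.0, -1.0]]
ft_force: [0.1, -0.5, -0.1]
finger_gap: 1.001
finger_force: 0.0
```

>>> {"api": "send_rows", "payload": {
  "plan": [-0.382,-0.086,0,0,0,0.232,1,-0.382,-0.086,0,0,0,0.232,1,-0.382,-0.086,0,0,0,0.232,1,-0.382,-0.086,0,0,0,0.232,1,-0.382,-0.086,0,0,0,0.232,1]
}}

```text
clock: 2.35
tool_pos: [0.4591, 0.1895, 0.206]
orientation: [[-0.453, 0.891, 0.003], [0.891, 0.453, -0.003], [-0.004, 0.002, -1.0]]
ft_force: [-0.2, -0.3, 0.3]
finger_gap: 1.001
finger_force: 0.0
```

>>> {"api": "send_rows", "payload": {
  "plan": [-0.392,0.008,0,0,0,0.232,1,-0.392,0.008,0,0,0,0.232,1,-0.392,0.008,0,0,0,0.232,1,-0.392,0.008,0,0,0,0.232,1,-0.392,0.008,0,0,0,0.232,1]
}}

```text
clock: 2.77
tool_pos: [0.5343, 0.0516, 0.206]
orientation: [[-0.227, 0.974, 0.004], [0.974, 0.227, -0.004], [-0.005, 0.003, -1.0]]
ft_force: [-0.3, 0.2, -0.3]
finger_gap: 0.998
finger_force: 0.0
```

```bash
cat > look.py <<'E'
from h import *
import sys
n=sys.argv[1]
im,p=cloud(n);H,S,V=np.moveaxis(hsv(im).astype(int),-1,0);x,y,z=np.moveaxis(p,-1,0)
if len(sys.argv)>2: cv2.imwrite(f'pics/{sys.argv[2]}.png',im[...,::-1])
roi=(abs(x-.53)<.2)&(abs(y-.05)<.24)
print(n,'mat z',np.nanmedian(z[roi&(H>65)&(H<85)&(S>100)]))
print('board',rect(p,roi&(z>.04)&(z<.06))[:1])
print('mat blocks',rect(p,roi&(z>.082)&(z<.1),3))
print('tray blocks',rect(p,roi&(y>.1)&(z>.035)&(z<.055),3))
print('offc',rect(p,roi&(z>.0535)&(z<.062)&~((H>40)&(H<95)&(S>80))))
E
python3 look.py wrist w1; python3 -c "
from plan import *
go([(530.7,58,67,13.5,'down')])"
```

```text
wrist mat z 0.049181539286803605
board [(array([530.3,   9.8]), -83.1, 307.5, 279.8, 40044, 49.2)]
mat blocks [(array([529.9,  61.4]), -76.3, 44.5, 25.5, 908, 93.1), (array([620.8, -29.7]), -63.9, 55.5, 26.5, 803, 92.5)]
tray blocks [(array([516.7, 123.7]), 6.8, 279.0, 78.1, 12549, 49.4)]
offc [(array([451.9, 103.6]), 12.0, 23.5, 13.7, 159, 56.1), (array([610. ,  60.9]), -52.5, 23.2, 14.1, 133, 55.5), (array([609.1,  -6.4]), 26.4, 39.6, 5.9, 114, 59.3), (array([529.1, -41.1]), 40.5, 23.7, 13.6, 108, 55.6), (array([548.7, -90.8]), 64.4, 23.4, 14.0, 99, 55.4), (array([524.3,  86.8]), 13.4, 35.7, 2.6, 46, 60.8), (array([546.1,  78.6]), -75.5, 11.4, 0.1, 10, 61.2), (array([553.2,  47.6]), -75.8, 8.0, 1.3, 10, 61.4)]
at 2.8 [532.4  55.5 205.6] yaw 13.3 gap 1.0 f [-0.4  1.3  1.1]
down 0 [0.008, -0.003, 0.346, 0.001, 0.001, -0.004]
```

>>> {"api": "send_rows", "payload": {
  "plan": [0.004,-0.003,0.1,0,0,0,1,0.008,-0.003,0.2,0,0,0,1,0.008,-0.003,0.28,0,0,0,1,0.008,-0.003,0.346,0,0,0,1,0.008,-0.003,0.346,0,0,0,1]
}}

```text
clock: 3.23
tool_pos: [0.5245, 0.0636, 0.0626]
orientation: [[-0.238, 0.971, -0.01], [0.971, 0.238, 0.001], [0.003, -0.009, -1.0]]
ft_force: [-1.3, 0.2, 0.8]
finger_gap: 0.998
finger_force: 0.0
```

>>> {"api": "send_rows", "payload": {
  "plan": [0,0,0,0,0,0,1,0,0,0,0,0,0,0,0,0,0,0,0,0,0,0,0,0,0,0,0,0,0,0,0,0,0,0,0]
}}

```text
clock: 3.65
tool_pos: [0.5298, 0.0613, 0.0685]
orientation: [[-0.235, 0.972, 0.003], [0.972, 0.235, 0.001], [0.0, 0.003, -1.0]]
ft_force: [0.0, -0.2, 0.6]
finger_gap: 0.756
finger_force: 0.0
```

>>> {"api": "send_rows", "payload": {
  "plan": [0,0,0,0,0,0,0,0,0,0,0,0,0,0,0,0,0,0,0,0,0,0,0,0,0,0,0,0,0,0,0,0,0,0,0]
}}

```text
clock: 4.07
tool_pos: [0.5288, 0.0608, 0.0671]
orientation: [[-0.235, 0.972, -0.0], [0.972, 0.235, 0.0], [0.0, -0.0, -1.0]]
ft_force: [0.5, 0.5, -0.1]
finger_gap: 0.398
finger_force: 0.0
```

```bash
python3 -c "
from plan import *
go([(530.7,59,160,13.5,'up'),(435.5,208.3,130,6.7,'over'),(435.5,208.3,24,6.7,'down')])"
```

```text
at 4.1 [528.8  60.8  67.1] yaw 13.6 gap 0.398 f [ 0.5  0.5 -0.1]
up 0 [-0.006, 0.003, -0.232, -0.0, -0.0, 0.001]
over 0 [0.418, -0.144, 0.075, 0.0, 0.0, 0.113]
down 0 [0.0, 0.0, 0.265, 0.0, 0.0, 0.0]
```

>>> {"api": "send_rows", "payload": {
  "plan": [0,0,0,0,0,0,0,0,0,0,0,0,0,0,0,0,0,0,0,0,0,0,0,0,0,0,0,0,0,0,0,0,0,0,0]
}}

```text
clock: 4.48
tool_pos: [0.5289, 0.0609, 0.067]
orientation: [[-0.235, 0.972, -0.0], [0.972, 0.235, -0.0], [-0.0, -0.0, -1.0]]
ft_force: [-0.2, 0.8, -0.8]
finger_gap: 0.272
finger_force: 25.0
```

>>> {"api": "send_rows", "payload": {
  "plan": [0,0,-0.02,0,0,0,0,0,0,-0.08,0,0,0,0,0,0,-0.15,0,0,0,0,0,0,-0.2,0,0,0,0,0,0,-0.232,0,0,0,0]
}}

```text
clock: 4.9
tool_pos: [0.5297, 0.0608, 0.1625]
orientation: [[-0.235, 0.972, 0.003], [0.972, 0.235, 0.0], [-0.0, 0.003, -1.0]]
ft_force: [-0.9, 0.1, -0.9]
finger_gap: 0.279
finger_force: 25.0
```

```bash
python3 -c "
from plan import *
go([(435.5,208.3,130,6.7,'over'),(435.5,208.3,23,6.7,'down')])"
```

```text
at 4.9 [529.7  60.8 162.5] yaw 13.6 gap 0.279 f [-0.9  0.1 -0.9]
over 0 [0.414, -0.143, 0.081, 0.003, 0.0, 0.115]
down 0 [0.0, 0.0, 0.268, 0.0, 0.0, 0.0]
```

>>> {"api": "send_rows", "payload": {
  "plan": [0.08,-0.028,0,0,0,0.02,0,0.18,-0.06,0.03,0,0,0.06,0,0.28,-0.1,0.05,0,0,0.1,0,0.37,-0.13,0.075,0,0,0.113,0,0.416,-0.143,0.075,0,0,0.113,0]
}}

```text
clock: 5.32
tool_pos: [0.4294, 0.2128, 0.1288]
orientation: [[-0.123, 0.992, -0.005], [0.992, 0.123, 0.001], [0.001, -0.005, -1.0]]
ft_force: [-0.3, 0.3, -0.9]
finger_gap: 0.276
finger_force: 25.0
```

>>> {"api": "send_rows", "payload": {
  "plan": [0,0,0.05,0,0,0,0,0,0,0.12,0,0,0,0,0,0,0.18,0,0,0,0,0,0,0.22,0,0,0,0,0,0,0.235,0,0,0,0]
}}

```text
clock: 5.73
tool_pos: [0.4328, 0.2088, 0.0343]
orientation: [[-0.119, 0.993, -0.003], [0.993, 0.119, -0.001], [-0.001, -0.003, -1.0]]
ft_force: [0.5, 0.0, -1.2]
finger_gap: 0.276
finger_force: 25.0
```

>>> {"api": "send_rows", "payload": {
  "plan": [0,0,0,0,0,0,0,0,0,0,0,0,0,0,0,0,0,0,0,0,0,0,0,0.015,0,0,0,0,0,0,0.015,0,0,0,0]
}}

```text
clock: 6.15
tool_pos: [0.4344, 0.2094, 0.0301]
orientation: [[-0.119, 0.993, 0.001], [0.993, 0.119, 0.001], [0.0, 0.001, -1.0]]
ft_force: [-0.6, 1.0, -1.1]
finger_gap: 0.275
finger_force: 25.0
```

```bash
python3 -c "
from plan import *
go([(435.5,208.3,22.5,6.7,'down')])"
```

```text
at 6.2 [434.4 209.4  30.1] yaw 6.8 gap 0.275 f [-0.6  1.  -1.1]
down 0 [-0.003, 0.002, 0.019, 0.001, -0.0, 0.002]
```

>>> {"api": "send_rows", "payload": {
  "plan": [0,0,0.01,0,0,0,0,0,0,0.018,0,0,0,0,0,0,0.018,0,0,0,0,0,0,0.018,0,0,0,0,0,0,0.018,0,0,0,0]
}}

```text
clock: 6.57
tool_pos: [0.4341, 0.2091, 0.0226]
orientation: [[-0.118, 0.993, -0.0], [0.993, 0.118, -0.0], [-0.0, -0.0, -1.0]]
ft_force: [0.9, 0.9, -0.2]
finger_gap: 0.273
finger_force: 25.0
```

>>> {"api": "send_rows", "payload": {
  "plan": [0,0,0,0,0,0,0.6,0,0,0,0,0,0,0.6,0,0,0,0,0,0,0.6,0,0,0,0,0,0,0.6,0,0,0,0,0,0,0.6]
}}

```text
clock: 6.98
tool_pos: [0.4342, 0.2093, 0.0227]
orientation: [[-0.119, 0.993, 0.0], [0.993, 0.119, 0.0], [0.0, 0.0, -1.0]]
ft_force: [0.1, 0.1, 0.2]
finger_gap: 0.581
finger_force: 0.0
```

>>> {"api": "send_rows", "payload": {
  "plan": [0,0,-0.02,0,0,0,0.6,0,0,-0.1,0,0,0,0.8,0,0,-0.2,0,0,0,1,0,0,-0.3,0,0,0,1,0,0,-0.32,0,0,0,1]
}}

```text
clock: 7.4
tool_pos: [0.4373, 0.2101, 0.1562]
orientation: [[-0.118, 0.993, 0.008], [0.993, 0.118, 0.004], [0.003, 0.008, -1.0]]
ft_force: [0.6, 0.6, 0.4]
finger_gap: 0.85
finger_force: 0.0
```

```bash
python3 look.py top; python3 look.py scene;  python3 -c "
from plan import *
go([(620.7,-33.5,150,26.7,'over'),(620.7,-33.5,67,26.7,'down')])"
```

```text
top mat z 0.04915728600254832
board [(array([528.9,   4.6]), -83.2, 310.7, 280.6, 12653, 49.1)]
mat blocks [(array([618.1, -33.7]), -63.3, 52.0, 26.7, 212, 92.8)]
tray blocks [(array([514.1, 128.5]), 3.8, 280.7, 72.3, 2395, 49.0), (array([431.6, 204.6]), -83.4, 43.7, 25.8, 186, 46.8)]
offc [(array([450.3, 100.5]), 17.6, 22.3, 12.1, 31, 55.8), (array([546.8, -95.1]), 62.7, 22.6, 13.0, 30, 55.4), (array([526.7, -46. ]), 38.5, 21.9, 14.0, 30, 56.1), (array([605.5,  54.2]), -22.0, 20.0, 13.8, 27, 55.8), (array([594.8, -18.2]), 18.3, 9.7, 8.0, 9, 61.2), (array([610. , -52.5]), -51.1, 13.0, 5.4, 8, 61.0), (array([598.4, -32.3]), -46.7, 10.9, 7.4, 8, 60.3)]
scene mat z 0.049731390406277165
board [(array([532.2,   5.3]), -83.2, 310.5, 281.5, 10391, 49.7)]
mat blocks [(array([623.4, -32.9]), -63.0, 53.5, 26.3, 217, 93.1)]
tray blocks [(array([517.9, 124.6]), 5.6, 282.4, 74.8, 2432, 49.5), (array([436.4, 206.4]), -80.4, 43.9, 26.8, 182, 47.1)]
offc [(array([452.4, 102.6]), 33.8, 22.7, 13.3, 30, 56.2), (array([609.6,  56.2]), -18.7, 17.7, 14.6, 30, 56.9), (array([550.8, -93.7]), 59.2, 25.5, 13.2, 28, 55.8), (array([638.7, -23. ]), -58.5, 38.8, 4.8, 24, 60.7), (array([531.7, -44.5]), 40.2, 22.9, 10.8, 22, 56.3), (array([619.9,  -3.9]), 31.4, 17.3, 2.8, 10, 60.9)]
at 7.5 [435.5 210.1 153. ] yaw 6.8 gap 0.932 f [ 0.7 -0.3 -0.1]
over 0 [-0.33, 0.194, 0.004, 0.002, -0.001, -0.166]
over 1 [-0.358, 0.134, 0.004, 0.002, -0.001, -0.166]
down 0 [0.0, 0.0, 0.208, 0.0, 0.0, 0.0]
```

>>> {"api": "send_rows", "payload": {
  "plan": [-0.06,0.03,0,0,0,-0.03,1,-0.15,0.08,0,0,0,-0.08,1,-0.24,0.14,0,0,0,-0.13,1,-0.33,0.194,0.004,0.002,-0.001,-0.166,1,-0.33,0.194,0.004,0.002,-0.001,-0.166,1]
}}

```text
clock: 7.92
tool_pos: [0.5309, 0.0781, 0.1478]
orientation: [[-0.279, 0.96, 0.001], [0.96, 0.279, -0.007], [-0.007, -0.001, -1.0]]
ft_force: [-0.5, -0.7, 0.7]
finger_gap: 1.002
finger_force: 0.0
```

>>> {"api": "send_rows", "payload": {
  "plan": [-0.1,0.04,0,0,0,-0.04,1,-0.2,0.07,0,0,0,-0.08,1,-0.28,0.1,0,0,0,-0.13,1,-0.34,0.128,0.004,0.002,-0.001,-0.166,1,-0.358,0.134,0.004,0.002,-0.001,-0.166,1]
}}

```text
clock: 8.33
tool_pos: [0.6206, -0.0395, 0.1452]
orientation: [[-0.446, 0.895, -0.004], [0.895, 0.446, -0.006], [-0.003, -0.007, -1.0]]
ft_force: [-0.1, 0.0, -1.1]
finger_gap: 0.995
finger_force: 0.0
```

>>> {"api": "send_rows", "payload": {
  "plan": [0,0,0,0,0,0,1,0,0,0,0,0,0,1,0,0,0,0,0,0,1]
}}

```text
clock: 8.58
tool_pos: [0.6179, -0.0318, 0.1465]
orientation: [[-0.451, 0.892, -0.006], [0.892, 0.451, -0.001], [0.002, -0.006, -1.0]]
ft_force: [0.1, 0.4, 0.6]
finger_gap: 1.003
finger_force: 0.0
```

```bash
python3 look.py wrist w2|sed -n 1,3p; python3 -c "
from plan import *
go([(620.7,-33.5,67,26.7,'down')])"
```

```text
wrist mat z 0.04988023966758398
board [(array([532.9,   4. ]), -83.1, 309.5, 281.3, 72196, 49.9)]
mat blocks [(array([623.5, -34.2]), -63.6, 55.8, 25.8, 1521, 93.7)]
at 8.6 [618.1 -31.8 146.9] yaw 26.9 gap 1.003 f [-0.1  0.1 -0.7]
down 0 [-0.007, 0.005, 0.2, -0.005, -0.001, 0.003]
```

>>> {"api": "send_rows", "payload": {
  "plan": [-0.007,0.005,0.05,-0.005,0,0,1,-0.007,0.005,0.1,-0.005,0,0,1,-0.007,0.005,0.15,-0.005,0,0,1,-0.007,0.005,0.185,-0.005,0,0,1,-0.007,0.005,0.2,-0.005,0,0,1]
}}

```text
clock: 9.05
tool_pos: [0.6201, -0.0339, 0.0655]
orientation: [[-0.452, 0.892, -0.003], [0.892, 0.452, 0.0], [0.001, -0.002, -1.0]]
ft_force: [-1.2, 0.7, 0.3]
finger_gap: 0.997
finger_force: 0.0
```

>>> {"api": "send_rows", "payload": {
  "plan": [0,0,0,0,0,0,0,0,0,0,0,0,0,0,0,0,0,0,0,0,0,0,0,0,0,0,0,0,0,0,0,0,0,0,0]
}}

```text
clock: 9.47
tool_pos: [0.6229, -0.0361, 0.0685]
orientation: [[-0.45, 0.893, 0.003], [0.893, 0.45, -0.001], [-0.002, 0.002, -1.0]]
ft_force: [-0.6, -0.1, -0.7]
finger_gap: 0.682
finger_force: 0.0
```

>>> {"api": "send_rows", "payload": {
  "plan": [0,0,0,0,0,0,0,0,0,0,0,0,0,0,0,0,0,0,0,0,0,0,0,0,0,0,0,0,0,0,0,0,0,0,0]
}}

```text
clock: 9.88
tool_pos: [0.6222, -0.0362, 0.0675]
orientation: [[-0.45, 0.893, 0.001], [0.893, 0.45, -0.001], [-0.001, 0.001, -1.0]]
ft_force: [0.6, 0.5, 0.1]
finger_gap: 0.326
finger_force: 0.0
```

>>> {"api": "send_rows", "payload": {
  "plan": [0,0,0,0,0,0,0,0,0,0,0,0,0,0,0,0,0,0,0,0,0]
}}

```text
clock: 10.13
tool_pos: [0.6223, -0.0362, 0.0674]
orientation: [[-0.45, 0.893, 0.001], [0.893, 0.45, -0.001], [-0.001, 0.001, -1.0]]
ft_force: [0.8, -0.5, 0.3]
finger_gap: 0.271
finger_force: 25.0
```

>>> {"api": "send_rows", "payload": {
  "plan": [0,0,-0.02,0,0,0,0,0,0,-0.06,0,0,0,0,0,0,-0.12,0,0,0,0,0,0,-0.17,0,0,0,0,0,0,-0.19,0,0,0,0]
}}

```text
clock: 10.55
tool_pos: [0.6238, -0.0364, 0.1467]
orientation: [[-0.45, 0.893, 0.006], [0.893, 0.45, -0.001], [-0.004, 0.005, -1.0]]
ft_force: [-0.3, -0.2, 0.4]
finger_gap: 0.27
finger_force: 25.0
```

```bash
python3 -c "
from plan import *
go([(574.5,224.7,130,6.7,'over'),(574.5,224.7,23,6.7,'down')])"
```

```text
at 10.6 [623.8 -36.4 146.7] yaw 26.7 gap 0.27 f [-0.3 -0.2  0.4]
over 0 [0.319, 0.092, 0.02, 0.002, 0.001, 0.167]
over 1 [0.33, 0.035, 0.02, 0.002, 0.001, 0.167]
down 0 [0.0, 0.0, 0.268, 0.0, 0.0, 0.0]
```

>>> {"api": "send_rows", "payload": {
  "plan": [0.06,0.02,0,0,0,0.03,0,0.15,0.045,0,0,0,0.08,0,0.24,0.07,0.01,0,0,0.13,0,0.319,0.092,0.017,0,0,0.167,0,0.319,0.092,0.017,0,0,0.167,0]
}}

```text
clock: 10.97
tool_pos: [0.5948, 0.1048, 0.1352]
orientation: [[-0.297, 0.955, -0.003], [0.955, 0.297, 0.005], [0.006, -0.001, -1.0]]
ft_force: [-1.5, 1.3, 0.1]
finger_gap: 0.271
finger_force: 25.0
```

>>> {"api": "send_rows", "payload": {
  "plan": [0.1,0.01,0,0,0,0.04,0,0.19,0.02,0.01,0,0,0.08,0,0.27,0.03,0.017,0,0,0.13,0,0.32,0.034,0.017,0,0,0.167,0,0.33,0.035,0.017,0,0,0.167,0]
}}

```text
clock: 11.38
tool_pos: [0.5709, 0.2309, 0.1287]
orientation: [[-0.123, 0.992, -0.001], [0.992, 0.123, 0.002], [0.002, -0.001, -1.0]]
ft_force: [0.4, 0.2, -0.6]
finger_gap: 0.275
finger_force: 25.0
```

>>> {"api": "send_rows", "payload": {
  "plan": [0,0,0,0,0,0,0,0,0,0.05,0,0,0,0,0,0,0.12,0,0,0,0,0,0,0.19,0,0,0,0,0,0,0.22,0,0,0,0]
}}

```text
clock: 11.8
tool_pos: [0.572, 0.2211, 0.0388]
orientation: [[-0.114, 0.993, -0.003], [0.993, 0.114, -0.004], [-0.004, -0.003, -1.0]]
ft_force: [-0.1, 0.8, -0.6]
finger_gap: 0.275
finger_force: 25.0
```

>>> {"api": "send_rows", "payload": {
  "plan": [0,0,0.01,0,0,0,0,0,0,0.02,0,0,0,0,0,0,0.025,0,0,0,0,0,0,0.025,0,0,0,0,0,0,0.025,0,0,0,0]
}}

```text
clock: 12.22
tool_pos: [0.5741, 0.2249, 0.0327]
orientation: [[-0.116, 0.993, 0.003], [0.993, 0.116, -0.0], [-0.0, 0.003, -1.0]]
ft_force: [-0.4, -0.1, -0.2]
finger_gap: 0.276
finger_force: 25.0
```

```bash
python3 -c "
from plan import *
go([(574.5,224.7,22.5,6.7,'down')])"
```

```text
at 12.2 [574.1 224.9  32.7] yaw 6.7 gap 0.276 f [-0.4 -0.1 -0.2]
down 0 [-0.001, 0.001, 0.026, 0.003, 0.0, -0.0]
```

>>> {"api": "send_rows", "payload": {
  "plan": [0,0,0.01,0.003,0,0,0,0,0,0.02,0.003,0,0,0,0,0,0.025,0.003,0,0,0,0,0,0.025,0.003,0,0,0,0,0,0.025,0.003,0,0,0]
}}

```text
clock: 12.63
tool_pos: [0.5731, 0.2247, 0.0214]
orientation: [[-0.117, 0.993, -0.002], [0.993, 0.117, -0.001], [-0.001, -0.002, -1.0]]
ft_force: [-0.4, -0.5, -0.9]
finger_gap: 0.274
finger_force: 25.0
```

>>> {"api": "send_rows", "payload": {
  "plan": [0,0,0,0,0,0,0.6,0,0,0,0,0,0,0.6,0,0,0,0,0,0,0.6,0,0,0,0,0,0,0.6,0,0,0,0,0,0,0.6]
}}

```text
clock: 13.05
tool_pos: [0.5733, 0.2247, 0.0216]
orientation: [[-0.116, 0.993, -0.002], [0.993, 0.116, -0.001], [-0.001, -0.002, -1.0]]
ft_force: [-0.6, -0.3, -1.0]
finger_gap: 0.587
finger_force: 0.0
```

>>> {"api": "send_rows", "payload": {
  "plan": [0,0,-0.02,0,0,0,0.6,0,0,-0.1,0,0,0,0.8,0,0,-0.2,0,0,0,1,0,0,-0.3,0,0,0,1,0,0,-0.4,0,0,0,1]
}}

```text
clock: 13.47
tool_pos: [0.5732, 0.2246, 0.1838]
orientation: [[-0.116, 0.993, -0.002], [0.993, 0.116, -0.002], [-0.001, -0.002, -1.0]]
ft_force: [0.9, 1.7, -0.5]
finger_gap: 0.848
finger_force: 0.0
```

```bash
python3 -c "
from plan import *
print(np.round(read_state()['q'],0))
go([(530,60,180,96.7,'a'),(487,-330,180,88,'over')])
go([(530,60,180,-83.3,'a'),(487,-330,180,-92,'over')])"
```

```text
[-38.  36.  23.  94. -16.  53.  -2.]
at 13.5 [573.2 224.6 183.8] yaw 6.7 gap 0.848 f [ 0.9  1.7 -0.5]
a 0 [-0.132, -0.052, 0.003, -0.001, -0.0, -0.5]
a 1 [-0.088, -0.111, 0.003, -0.001, -0.0, -0.5]
a 2 [-0.021, -0.14, 0.003, -0.001, -0.0, -0.5]
over 0 [0.11, -0.478, 0.0, 0.0, 0.0, 0.073]
over 1 [0.074, -0.485, 0.0, 0.0, 0.0, 0.073]
at 13.5 [573.2 224.6 183.8] yaw 6.7 gap 0.848 f [ 0.9  1.7 -0.5]
a 0 [-0.132, -0.052, 0.003, -0.0, 0.001, 0.5]
a 1 [-0.14, 0.021, 0.003, -0.0, 0.001, 0.5]
a 2 [-0.111, 0.088, 0.003, -0.0, 0.001, 0.5]
over 0 [-0.11, 0.478, 0.0, 0.0, 0.0, 0.073]
over 1 [-0.074, 0.485, 0.0, 0.0, 0.0, 0.073]
```

>>> {"api": "send_rows", "payload": {
  "plan": [-0.03,-0.01,0,0,0,0.1,1,-0.06,-0.03,0,0,0,0.2,1,-0.1,-0.04,0,0,0,0.3,1,-0.13,-0.05,0,0,0,0.4,1,-0.132,-0.052,0,0,0,0.5,1]
}}

```text
clock: 13.88
tool_pos: [0.5588, 0.1667, 0.1829]
orientation: [[0.404, 0.915, -0.001], [0.915, -0.404, -0.002], [-0.003, -0.0, -1.0]]
ft_force: [0.0, -0.6, -0.3]
finger_gap: 0.999
finger_force: 0.0
```

>>> {"api": "send_rows", "payload": {
  "plan": [-0.03,0.005,0,0,0,0.1,1,-0.06,0.01,0,0,0,0.2,1,-0.1,0.015,0,0,0,0.3,1,-0.13,0.02,0,0,0,0.4,1,-0.14,0.021,0,0,0,0.5,1]
}}

```text
clock: 14.3
tool_pos: [0.5442, 0.113, 0.1827]
orientation: [[0.807, 0.591, -0.001], [0.591, -0.807, -0.001], [-0.002, 0.0, -1.0]]
ft_force: [-0.3, -0.3, -0.4]
finger_gap: 1.0
finger_force: 0.0
```

>>> {"api": "send_rows", "payload": {
  "plan": [-0.03,0.02,0,0,0,0.1,1,-0.05,0.04,0,0,0,0.2,1,-0.08,0.06,0,0,0,0.3,1,-0.11,0.08,0,0,0,0.4,1,-0.111,0.088,0,0,0,0.5,1]
}}

```text
clock: 14.72
tool_pos: [0.5288, 0.0581, 0.1828]
orientation: [[0.994, 0.108, -0.002], [0.108, -0.994, -0.001], [-0.002, 0.001, -1.0]]
ft_force: [-0.1, -0.3, 0.8]
finger_gap: 1.001
finger_force: 0.0
```

>>> {"api": "send_rows", "payload": {
  "plan": [-0.02,0.08,0,0,0,0.015,1,-0.04,0.18,0,0,0,0.03,1,-0.06,0.28,0,0,0,0.045,1,-0.08,0.38,0,0,0,0.06,1,-0.11,0.478,0,0,0,0.073,1]
}}

```text
clock: 15.13
tool_pos: [0.509, -0.136, 0.1828]
orientation: [[0.999, 0.041, -0.0], [0.041, -0.999, -0.001], [-0.0, 0.001, -1.0]]
ft_force: [0.9, 0.0, 1.1]
finger_gap: 0.999
finger_force: 0.0
```

>>> {"api": "send_rows", "payload": {
  "plan": [-0.02,0.1,0,0,0,0.03,1,-0.03,0.2,0,0,0,0.06,1,-0.045,0.3,0,0,0,0.073,1,-0.065,0.4,0,0,0,0.073,1,-0.074,0.46,0,0,0,0.073,1]
}}

```text
clock: 15.55
tool_pos: [0.4846, -0.3246, 0.1836]
orientation: [[0.999, -0.04, -0.001], [-0.04, -0.999, -0.004], [-0.001, 0.004, -1.0]]
ft_force: [0.2, -0.5, 0.6]
finger_gap: 0.998
finger_force: 0.0
```

>>> {"api": "send_rows", "payload": {
  "plan": [0,0,0,0,0,0,1,0,0,0,0,0,0,1,0,0,0,0,0,0,1]
}}

```text
clock: 15.8
tool_pos: [0.4867, -0.3183, 0.1824]
orientation: [[0.999, -0.035, -0.002], [-0.035, -0.999, 0.0], [-0.002, -0.0, -1.0]]
ft_force: [-0.4, 0.2, -0.6]
finger_gap: 0.999
finger_force: 0.0
```

```bash
cat > crad.py <<'E'
from h import *
import sys
for n in sys.argv[1:]:
  im,p=cloud(n);x,y,z=np.moveaxis(p,-1,0)
  if n=='wrist':cv2.imwrite('pics/w3.png',im[...,::-1])
  r=(abs(x-.49)<.15)&(abs(y+.385)<.08)
  print(n,'cradle',rect(p,r&(z>.0065)&(z<.014))[:2],'all',rect(p,r&(z>.0065))[:1]);
  print('body',rect(p,r&(z>.02)&(z<.036))[:2]);print('grip',rect(p,r&(z>.058)&(z<.075))[:2])
  print('bench',np.nanmedian(z[r&(abs(y+.385)>.05)]))
E
python3 crad.py wrist; python3 -c "
from plan import *
print(np.round(read_state()['q'],0))
go([(487,-386,150,-92,'over')])"; python3 look.py top|sed -n 2,6p;python3 look.py scene|sed -n 2,6p
```

```text
wrist cradle [(array([ 487.4, -386.2]), -1.0, 155.9, 54.5, 959, 10.4), (array([ 490.3, -374.5]), -3.1, 128.5, 4.0, 172, 10.9)] all [(array([ 487.9, -359. ]), -0.9, 155.9, 109.0, 28098, 295.6)]
body [(array([ 490.2, -387.7]), -2.2, 129.0, 26.1, 961, 30.1)]
grip [(array([ 490.5, -387.7]), -2.3, 78.7, 22.5, 1436, 69.1)]
bench -2.20836881767994e-05
[  3.  39.  46. 100. -34.  55. -29.]
at 15.8 [ 487.  -317.6  182.3] yaw -92.0 gap 0.999 f [-0.1  0.8  0.1]
over 0 [0.006, 0.171, 0.081, -0.0, 0.002, 0.001]
board [(array([528.9,   4.6]), -83.1, 310.8, 279.8, 9759, 49.1)]
mat blocks []
tray blocks [(array([514.7, 134.2]), 1.3, 281.8, 71.7, 2393, 49.0), (array([431.6, 204.7]), -83.5, 43.6, 25.9, 187, 46.9), (array([568.7, 229.5]), -84.8, 48.1, 25.7, 186, 46.6)]
offc [(array([546.2, -94.8]), 63.5, 22.5, 15.1, 32, 56.1), (array([450.3, 100.2]), 15.1, 22.4, 12.0, 31, 56.4), (array([607.8,  55.6]), -55.2, 22.0, 12.5, 29, 55.7), (array([526.2, -45.6]), 39.4, 21.4, 12.4, 26, 56.2)]
board [(array([532.5,   5.2]), -83.1, 311.2, 281.8, 10791, 49.7)]
mat blocks []
tray blocks [(array([518.3, 121.8]), 6.8, 281.9, 75.8, 2443, 49.5), (array([574.3, 227.4]), -84.1, 54.6, 27.1, 248, 46.9), (array([435.3, 206.2]), -81.6, 43.6, 28.9, 172, 46.9)]
offc [(array([612.6,  57.6]), -51.8, 19.9, 12.9, 32, 56.5), (array([551.6, -95.5]), 76.6, 21.6, 14.0, 28, 56.0), (array([454. , 103.5]), 34.0, 20.0, 13.1, 28, 56.3), (array([531.7, -44.7]), 39.6, 24.8, 10.7, 22, 56.2)]
```

>>> {"api": "send_rows", "payload": {
  "plan": [0.007,0.04,0.02,0,0,0.003,1,0.012,0.09,0.04,0,0,0.003,1,0.012,0.14,0.07,0,0,0.003,1,0.013,0.175,0.1,0,0,0.003,1,0.013,0.175,0.1,0,0,0.003,1]
}}

```text
clock: 16.37
tool_pos: [0.4878, -0.3907, 0.1406]
orientation: [[0.999, -0.04, -0.005], [-0.04, -0.999, -0.001], [-0.005, 0.002, -1.0]]
ft_force: [-0.8, 0.5, 0.2]
finger_gap: 1.002
finger_force: 0.0
```

>>> {"api": "send_rows", "payload": {
  "plan": [0,0,0,0,0,0,1,0,0,0.05,0,0,0,1,0,0,0.12,0,0,0,1,0,0,0.17,0,0,0,1,0,0,0.2,0,0,0,1]
}}

```text
clock: 16.78
tool_pos: [0.4894, -0.3868, 0.061]
orientation: [[0.999, -0.037, -0.003], [-0.037, -0.999, 0.002], [-0.003, -0.001, -1.0]]
ft_force: [0.5, 0.2, -0.0]
finger_gap: 1.004
finger_force: 0.0
```

>>> {"api": "send_rows", "payload": {
  "plan": [0,0,0,0,0,0,1,0,0,0,0,0,0,1,0,0,0,0,0,0,1]
}}

```text
clock: 17.03
tool_pos: [0.4898, -0.3901, 0.064]
orientation: [[0.999, -0.039, -0.0], [-0.039, -0.999, -0.003], [-0.0, 0.003, -1.0]]
ft_force: [-0.9, -0.4, 1.3]
finger_gap: 0.998
finger_force: 0.0
```

```bash
python3 -c "
from plan import *
go([(490,-387.5,36,-92.2,'down')])"
```

```text
at 17.0 [ 489.8 -390.1   64. ] yaw -92.2 gap 0.998 f [-0.9 -0.4  1.3]
down 0 [0.0, -0.007, 0.07, 0.003, 0.0, -0.0]
```

>>> {"api": "send_rows", "payload": {
  "plan": [0,-0.003,0.03,0,0,0,1,0,-0.004,0.055,0,0,0,1,0,-0.004,0.07,0,0,0,1,0,-0.004,0.07,0,0,0,1,0,-0.004,0.07,0,0,0,1]
}}

```text
clock: 17.45
tool_pos: [0.4885, -0.388, 0.0338]
orientation: [[0.999, -0.04, -0.003], [-0.04, -0.999, -0.001], [-0.003, 0.001, -1.0]]
ft_force: [0.4, 0.1, -0.4]
finger_gap: 1.002
finger_force: 0.0
```

>>> {"api": "send_rows", "payload": {
  "plan": [0,0,0,0,0,0,0,0,0,0,0,0,0,0,0,0,0,0,0,0,0,0,0,0,0,0,0,0,0,0,0,0,0,0,0],
  "squeeze": 45
}}

```text
clock: 17.87
tool_pos: [0.489, -0.3883, 0.0347]
orientation: [[0.999, -0.039, -0.002], [-0.039, -0.999, -0.001], [-0.001, 0.001, -1.0]]
ft_force: [-0.9, -0.0, -0.6]
finger_gap: 0.682
finger_force: 0.0
```

>>> {"api": "send_rows", "payload": {
  "plan": [0,0,0,0,0,0,0,0,0,0,0,0,0,0,0,0,0,0,0,0,0,0,0,0,0,0,0,0,0,0,0,0,0,0,0]
}}

```text
clock: 18.28
tool_pos: [0.4889, -0.3882, 0.0345]
orientation: [[0.999, -0.039, -0.002], [-0.039, -0.999, -0.001], [-0.002, 0.001, -1.0]]
ft_force: [-0.4, -0.1, -0.0]
finger_gap: 0.328
finger_force: 0.0
```

>>> {"api": "send_rows", "payload": {
  "plan": [0,0,0,0,0,0,0,0,0,0,0,0,0,0,0,0,0,0,0,0,0,0,0,0,0,0,0,0,0,0,0,0,0,0,0]
}}

```text
clock: 18.7
tool_pos: [0.4888, -0.3881, 0.0344]
orientation: [[0.999, -0.039, -0.002], [-0.039, -0.999, -0.001], [-0.002, 0.001, -1.0]]
ft_force: [-0.1, 0.5, -0.5]
finger_gap: 0.235
finger_force: 45.0
```

```bash
python3 -c "
from plan import *
a=np.radians(6.8);u=np.array([np.cos(a),np.sin(a)]);v=np.array([-np.sin(a),np.cos(a)]);c=np.array([530.7,4.9])
for q in [(549,-95),(452,102),(610,56.5),(529,-45)]: d=np.array(q)-c;print(np.round([d@u,d@v]))
def B(x,y): return tuple(np.round(c+x*u+y*v,1))
print(B(-70,110),B(-70,-160),B(62,100),B(62,-160))
go([(490,-387.5,130,-92.2,'up')])"
```

```text
[   6. -101.]
[-67. 106.]
[85. 42.]
[ -8. -49.]
(np.float64(448.2), np.float64(105.8)) (np.float64(480.1), np.float64(-162.3)) (np.float64(580.4), np.float64(111.5)) (np.float64(611.2), np.float64(-146.6))
at 18.7 [ 488.8 -388.1   34.4] yaw -92.2 gap 0.235 f [-0.1  0.5 -0.5]
up 0 [0.002, -0.001, -0.239, 0.001, 0.002, -0.001]
```

>>> {"api": "send_rows", "payload": {
  "plan": [0,0,-0.02,0,0,0,0,0,0,-0.08,0,0,0,0,0,0,-0.15,0,0,0,0,0,0,-0.23,0,0,0,0,0,0,-0.29,0,0,0,0]
}}

```text
clock: 19.12
tool_pos: [0.4891, -0.3887, 0.1532]
orientation: [[0.999, -0.04, -0.001], [-0.04, -0.999, -0.003], [-0.001, 0.003, -1.0]]
ft_force: [0.8, -1.2, -0.6]
finger_gap: 0.233
finger_force: 45.0
```

>>> {"api": "send_rows", "payload": {
  "plan": [0,0,0,0,0,0,0,0,0,0,0,0,0,0,0,0,0,0,0,0,0]
}}

```text
clock: 19.37
tool_pos: [0.4888, -0.3872, 0.1498]
orientation: [[0.999, -0.039, -0.003], [-0.039, -0.999, 0.0], [-0.003, -0.0, -1.0]]
ft_force: [0.7, 0.5, -1.0]
finger_gap: 0.23
finger_force: 45.0
```

```bash
cat >> plan.py <<'E'
a=np.radians(6.8);u=np.array([np.cos(a),np.sin(a)]);v=np.array([-np.sin(a),np.cos(a)]);c=np.array([530.7,4.9])
def B(x,y,z,yaw,l): return (*(c+x*u+y*v),z,yaw,l)
E
python3 -c "
from plan import *
go([B(-10,-5,140,-83.2,'over'),B(-10,-5,80,-83.2,'down')])"
```

```text
at 19.4 [ 488.8 -387.2  149.8] yaw -92.2 gap 0.23 f [ 0.7  0.5 -1. ]
over 0 [0.022, -0.484, 0.012, -0.0, 0.001, -0.075]
over 1 [0.06, -0.48, 0.012, -0.0, 0.001, -0.075]
down 0 [0.0, 0.0, 0.15, 0.0, 0.0, 0.0]
```

>>> {"api": "send_rows", "payload": {
  "plan": [0.004,-0.07,0,0,0,-0.01,0,0.008,-0.17,0,0,0,-0.03,0,0.013,-0.27,0,0,0,-0.05,0,0.018,-0.37,0.01,0,0,-0.075,0,0.022,-0.46,0.012,0,0,-0.075,0]
}}

```text
clock: 19.78
tool_pos: [0.5038, -0.2011, 0.1433]
orientation: [[0.999, 0.041, -0.006], [0.041, -0.999, 0.001], [-0.006, -0.001, -1.0]]
ft_force: [0.4, 0.4, -0.8]
finger_gap: 0.234
finger_force: 45.0
```

>>> {"api": "send_rows", "payload": {
  "plan": [0.02,-0.1,0,0,0,-0.02,0,0.03,-0.2,0,0,0,-0.04,0,0.04,-0.3,0,0,0,-0.06,0,0.05,-0.4,0.01,0,0,-0.075,0,0.06,-0.47,0.012,0,0,-0.075,0]
}}

```text
clock: 20.2
tool_pos: [0.5197, -0.0109, 0.1382]
orientation: [[0.993, 0.122, -0.007], [0.122, -0.993, 0.001], [-0.007, -0.002, -1.0]]
ft_force: [-0.4, 0.8, -1.1]
finger_gap: 0.233
finger_force: 45.0
```

>>> {"api": "send_rows", "payload": {
  "plan": [0,-0.03,0,0,0,0,0,0,-0.034,0,0,0,0,0,0,-0.034,0.03,0,0,0,0,0,-0.034,0.06,0,0,0,0,0,-0.034,0.08,0,0,0,0]
}}

```text
clock: 20.62
tool_pos: [0.5189, -0.0041, 0.1064]
orientation: [[0.993, 0.115, -0.004], [0.115, -0.993, -0.002], [-0.004, 0.002, -1.0]]
ft_force: [0.1, 1.2, -1.1]
finger_gap: 0.232
finger_force: 45.0
```

```bash
python3 -c "
from plan import *
go([B(-10,-5,80,-83.2,'down')])"; python3 look.py scene c | tail -1; python3 look.py wrist w4| tail -1
```

```text
at 20.6 [518.9  -4.1 106.4] yaw -83.4 gap 0.232 f [ 0.1  1.2 -1.1]
down 0 [0.007, -0.006, 0.066, 0.002, 0.004, -0.004]
offc [(array([611.6,  56.9]), -49.9, 20.0, 11.3, 31, 55.8), (array([552.7, -96.9]), 84.6, 23.4, 13.8, 29, 56.8), (array([454.3, 103.8]), 34.4, 20.6, 13.1, 26, 56.3), (array([531.8, -44.6]), 39.7, 21.9, 10.9, 22, 56.5)]
offc [(array([612. ,  56.4]), -52.7, 24.1, 14.0, 373, 57.2), (array([550.2, -95.2]), 62.4, 24.1, 13.9, 285, 57.1), (array([531.2, -45.4]), 40.9, 23.8, 13.9, 263, 57.1), (array([453.9,  99.3]), 4.9, 24.3, 14.0, 256, 56.9)]
```

View pics/c.png

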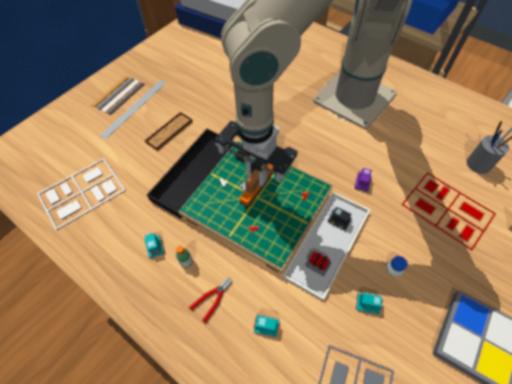

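The scraper is held at (255,185) over the mat. The thruster (318,261) and hull (340,217) stand in the white tray.

>>> {"api": "send_rows", "payload": {
  "plan": [0.006,-0.006,0.02,0,0.003,0,0,0.006,-0.006,0.045,0,0.003,0,0,0.006,-0.006,0.06,0,0.003,0,0,0.006,-0.006,0.064,0,0.003,0,0,0.006,-0.006,0.064,0,0.003,0,0]
}}

```text
clock: 21.13
tool_pos: [0.5217, 0.0002, 0.0821]
orientation: [[0.993, 0.117, 0.0], [0.117, -0.993, -0.001], [0.0, 0.001, -1.0]]
ft_force: [-0.6, -0.7, -0.7]
finger_gap: 0.231
finger_force: 45.0
```

```bash
python3 -c "
from plan import *
go([B(-10,-5,80,-83.2,'here'),B(-10,-160,80,-83.2,'sweep')])"; python3 - <<'E'
from h import *
im,p=cloud('wrist');x,y,z=np.moveaxis(p,-1,0)
cv2.imwrite('pics/w5.png',im[...,::-1])
E
```

```text
at 21.1 [5.217e+02 2.000e-01 8.210e+01] yaw -83.3 gap 0.231 f [-0.6 -0.7 -0.7]
here 0 [-0.001, 0.004, 0.005, 0.001, -0.0, -0.001]
sweep 0 [-0.0, 0.387, 0.0, 0.0, 0.0, 0.0]
```

View pics/w5.png

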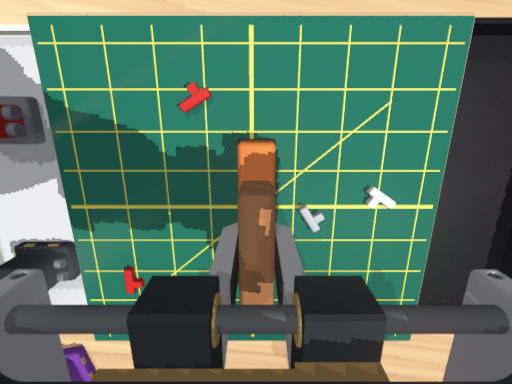

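Wrist view: the scraper is down at (257,220) and parallel to the grid. The grey offcut (312,218) and white offcut (380,197) lie ahead of it on the black tray's side. The two reds are at (194,97) and (133,281).

>>> {"api": "send_rows", "payload": {
  "plan": [0,0.015,0.004,0,0,0,0,0,0.04,0.005,0,0,0,0,0,0.065,0.005,0,0,0,0,0,0.095,0.005,0,0,0,0,0,0.125,0.005,0,0,0,0]
}}

```text
clock: 21.6
tool_pos: [0.5282, -0.0512, 0.0811]
orientation: [[0.993, 0.117, 0.002], [0.117, -0.993, -0.001], [0.002, 0.002, -1.0]]
ft_force: [-0.2, -0.3, -1.3]
finger_gap: 0.232
finger_force: 45.0
```

>>> {"api": "send_rows", "payload": {
  "plan": [0,0.03,0,0,0,0,0,0,0.06,0,0,0,0,0,0,0.09,0,0,0,0,0,0,0.12,0,0,0,0,0,0,0.15,0,0,0,0]
}}

```text
validation failed for argument at $.pl...
```

>>> {"api": "send_rows", "payload": {
  "plan": [0,0.03,0,0,0,0,0,0,0.06,0,0,0,0,0,0,0.09,0,0,0,0,0,0,0.11,0,0,0,0,0,0,0.12,0,0,0,0]
}}

```text
validation failed for argument at $.pl...
```

```bash
python3 -c "
from plan import *
go([B(-10,-155,115,-83.2,'up'),B(-75,138,115,-83.2,'over'),B(-75,138,80,-83.2,'down')])"; python3 look.py scene | tail -1;python3 look.py top | tail -1
```

```text
at 21.6 [528.2 -51.2  81.1] yaw -83.3 gap 0.232 f [-0.2 -0.3 -1.3]
up 0 [-0.002, 0.249, -0.084, 0.001, -0.002, -0.002]
over 0 [-0.081, -0.366, 0.0, 0.0, 0.0, 0.0]
over 1 [-0.081, -0.366, 0.0, 0.0, 0.0, 0.0]
down 0 [0.0, 0.0, 0.087, 0.0, 0.0, 0.0]
offc [(array([534.3, -37.4]), 6.6, 114.5, 3.2, 60, 57.8), (array([453.9, 103.4]), 34.8, 20.4, 13.2, 29, 56.8), (array([611.8,  57.2]), -48.5, 20.1, 11.1, 29, 56.4), (array([550.4, -94.5]), 64.7, 22.9, 12.1, 23, 56.5)]
offc []
```

Two calls failed validation, so the sweep stopped partway. I'll resend from here.

>>> {"api": "send_rows", "payload": {
  "plan": [0.0,0.03,0.0,0.0,0.0,0.0,0.0,0.0,0.06,0.0,0.0,0.0,0.0,0.0,0.0,0.09,0.0,0.0,0.0,0.0,0.0,0.0,0.12,0.0,0.0,0.0,0.0,0.0,0.0,0.15,0.0,0.0,0.0,0.0,0.0]
}}

```text
clock: 22.12
tool_pos: [0.5351, -0.1104, 0.0809]
orientation: [[0.993, 0.117, 0.001], [0.117, -0.993, -0.001], [0.001, 0.001, -1.0]]
ft_force: [-1.3, 1.4, -1.4]
finger_gap: 0.23
finger_force: 45.0
```

>>> {"api": "send_rows", "payload": {
  "plan": [0.0,0.03,0.0,0.0,0.0,0.0,0.0,0.0,0.06,0.0,0.0,0.0,0.0,0.0,0.0,0.09,0.0,0.0,0.0,0.0,0.0,0.0,0.11,0.0,0.0,0.0,0.0,0.0,0.0,0.12,0.0,0.0,0.0,0.0,0.0]
}}

```text
clock: 22.53
tool_pos: [0.5407, -0.1586, 0.081]
orientation: [[0.993, 0.116, 0.002], [0.116, -0.993, -0.002], [0.001, 0.002, -1.0]]
ft_force: [0.0, -0.1, -0.9]
finger_gap: 0.227
finger_force: 45.0
```

>>> {"api": "send_rows", "payload": {
  "plan": [0.0,0.0,0.0,0.0,0.0,0.0,0.0,0.0,0.0,0.0,0.0,0.0,0.0,0.0,0.0,0.0,0.0,0.0,0.0,0.0,0.0]
}}

```text
clock: 22.78
tool_pos: [0.5406, -0.1556, 0.0807]
orientation: [[0.993, 0.118, 0.001], [0.118, -0.993, 0.0], [0.001, 0.0, -1.0]]
ft_force: [-0.1, 0.9, -1.0]
finger_gap: 0.23
finger_force: 45.0
```

```bash
python3 -c "
from plan import *
go([B(-10,-155,115,-83.2,'up'),B(-75,138,115,-83.2,'over'),B(-75,138,80,-83.2,'down')])"; python3 look.py scene d| tail -1;python3 look.py top | tail -1
```

```text
at 22.8 [ 540.6 -155.6   80.7] yaw -83.2 gap 0.23 f [-0.1  0.9 -1. ]
up 0 [-0.002, -0.014, -0.086, 0.0, -0.001, 0.0]
over 0 [-0.081, -0.366, 0.0, 0.0, 0.0, 0.0]
over 1 [-0.081, -0.366, 0.0, 0.0, 0.0, 0.0]
down 0 [0.0, 0.0, 0.087, 0.0, 0.0, 0.0]
offc [(array([ 556.6, -141.6]), -6.7, 104.5, 25.2, 65, 57.8), (array([612.5,  57.5]), -50.9, 20.0, 13.2, 31, 56.3), (array([453.2, 102.9]), 34.9, 21.8, 13.1, 28, 56.8)]
offc []
```

View pics/d.png

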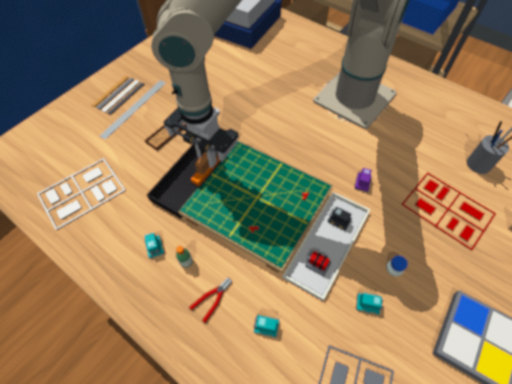

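Scraper is at the edge (207,172). The grey and white offcuts have gone from the mat. Only the reds at (253,229) and (305,196) remain.

>>> {"api": "send_rows", "payload": {
  "plan": [0.0,0.0,-0.02,0.0,0.0,0.0,0.0,0.0,-0.01,-0.06,0.0,0.0,0.0,0.0,0.0,-0.014,-0.09,0.0,0.0,0.0,0.0,0.0,-0.014,-0.1,0.0,0.0,0.0,0.0,0.0,-0.014,-0.1,0.0,0.0,0.0,0.0]
}}

```text
clock: 23.3
tool_pos: [0.541, -0.1511, 0.1224]
orientation: [[0.993, 0.118, 0.004], [0.118, -0.993, -0.001], [0.004, 0.002, -1.0]]
ft_force: [-0.3, -0.2, -1.0]
finger_gap: 0.229
finger_force: 45.0
```

>>> {"api": "send_rows", "payload": {
  "plan": [-0.01,-0.07,0.0,0.0,0.0,0.0,0.0,-0.03,-0.15,0.0,0.0,0.0,0.0,0.0,-0.05,-0.23,0.0,0.0,0.0,0.0,0.0,-0.07,-0.31,0.0,0.0,0.0,0.0,0.0,-0.081,-0.366,0.0,0.0,0.0,0.0,0.0]
}}

```text
clock: 23.72
tool_pos: [0.4885, -0.0064, 0.12]
orientation: [[0.993, 0.119, -0.001], [0.119, -0.993, 0.001], [-0.001, -0.001, -1.0]]
ft_force: [0.2, 0.6, -1.2]
finger_gap: 0.231
finger_force: 45.0
```

>>> {"api": "send_rows", "payload": {
  "plan": [-0.02,-0.09,0.0,0.0,0.0,0.0,0.0,-0.04,-0.18,0.0,0.0,0.0,0.0,0.0,-0.06,-0.27,0.0,0.0,0.0,0.0,0.0,-0.08,-0.34,0.0,0.0,0.0,0.0,0.0,-0.083,-0.366,0.0,0.0,0.0,0.0,0.0]
}}

```text
clock: 24.13
tool_pos: [0.4373, 0.1366, 0.1197]
orientation: [[0.992, 0.124, -0.003], [0.124, -0.992, 0.001], [-0.003, -0.001, -1.0]]
ft_force: [-0.5, -0.8, -1.1]
finger_gap: 0.23
finger_force: 45.0
```

>>> {"api": "send_rows", "payload": {
  "plan": [0.0,0.0,0.0,0.0,0.0,0.0,0.0,0.0,0.0,0.0,0.0,0.0,0.0,0.0,0.0,0.0,0.0,0.0,0.0,0.0,0.0,0.0,0.0,0.0,0.0,0.0,0.0,0.0]
}}

```text
clock: 24.47
tool_pos: [0.4413, 0.13, 0.1207]
orientation: [[0.993, 0.114, 0.002], [0.114, -0.993, -0.002], [0.002, 0.002, -1.0]]
ft_force: [-0.1, -0.4, -1.8]
finger_gap: 0.232
finger_force: 45.0
```

```bash
python3 -c "
from plan import *
go([B(-75,138,80,-83.2,'down')])"; python3 look.py wrist w6|tail -1
```

```text
at 24.5 [441.3 130.  120.7] yaw -83.4 gap 0.232 f [-0.1 -0.4 -1.8]
down 0 [-0.003, -0.008, 0.102, 0.002, -0.002, -0.004]
offc [(array([611.4,  56.8]), -52.5, 24.6, 13.9, 407, 56.0), (array([453.3,  99.9]), 7.7, 23.4, 13.4, 229, 56.1)]
```

>>> {"api": "send_rows", "payload": {
  "plan": [-0.003,-0.008,0.02,0.0,0.0,0.0,0.0,-0.003,-0.008,0.05,0.0,0.0,0.0,0.0,-0.003,-0.008,0.08,0.0,0.0,0.0,0.0,-0.003,-0.008,0.095,0.0,0.0,0.0,0.0,-0.003,-0.008,0.101,0.0,0.0,0.0,0.0]
}}

```text
clock: 24.93
tool_pos: [0.4382, 0.1345, 0.0793]
orientation: [[0.993, 0.117, -0.001], [0.117, -0.993, -0.001], [-0.001, 0.001, -1.0]]
ft_force: [-7.7, -1.4, 34.7]
finger_gap: 0.231
finger_force: 45.0
```

>>> {"api": "send_rows", "payload": {
  "plan": [0.0,0.0,0.0,0.0,0.0,0.0,0.0,0.0,0.0,0.0,0.0,0.0,0.0,0.0,0.0,0.0,0.0,0.0,0.0,0.0,0.0,0.0,0.0,0.0,0.0,0.0,0.0,0.0]
}}

```text
clock: 25.27
tool_pos: [0.4392, 0.1351, 0.0803]
orientation: [[0.993, 0.117, 0.002], [0.117, -0.993, -0.001], [0.002, 0.001, -1.0]]
ft_force: [-0.0, 1.2, -1.4]
finger_gap: 0.229
finger_force: 45.0
```

```bash
python3 -c "
from plan import *
go([B(-75,-160,80,-83.2,'sweep')])"
```

```text
at 25.3 [439.2 135.1  80.3] yaw -83.3 gap 0.229 f [-0.   1.2 -1.4]
sweep 0 [0.001, 0.375, 0.001, 0.0, -0.001, -0.0]
sweep 1 [0.001, 0.375, 0.001, 0.0, -0.001, -0.0]
```

>>> {"api": "send_rows", "payload": {
  "plan": [0.0,0.015,-0.002,0.0,0.0,0.0,0.0,0.0,0.045,-0.002,0.0,0.0,0.0,0.0,0.0,0.085,-0.002,0.0,0.0,0.0,0.0,0.0,0.125,-0.002,0.0,0.0,0.0,0.0,0.0,0.165,-0.002,0.0,0.0,0.0,0.0]
}}

```text
clock: 25.68
tool_pos: [0.4468, 0.0685, 0.0812]
orientation: [[0.993, 0.118, 0.002], [0.118, -0.993, -0.001], [0.002, 0.001, -1.0]]
ft_force: [0.7, -0.1, -1.5]
finger_gap: 0.231
finger_force: 45.0
```

>>> {"api": "send_rows", "payload": {
  "plan": [0.0,0.04,0.0,0.0,0.0,0.0,0.0,0.0,0.08,0.0,0.0,0.0,0.0,0.0,0.0,0.12,0.0,0.0,0.0,0.0,0.0,0.0,0.16,0.0,0.0,0.0,0.0,0.0,0.0,0.2,0.0,0.0,0.0,0.0,0.0]
}}

```text
clock: 26.1
tool_pos: [0.4561, -0.0111, 0.0813]
orientation: [[0.993, 0.117, 0.002], [0.117, -0.993, -0.001], [0.002, 0.001, -1.0]]
ft_force: [0.3, -0.8, -0.8]
finger_gap: 0.233
finger_force: 45.0
```

>>> {"api": "send_rows", "payload": {
  "plan": [0.0,0.04,0.0,0.0,0.0,0.0,0.0,0.0,0.08,0.0,0.0,0.0,0.0,0.0,0.0,0.12,0.0,0.0,0.0,0.0,0.0,0.0,0.16,0.0,0.0,0.0,0.0,0.0,0.0,0.2,0.0,0.0,0.0,0.0,0.0]
}}

```text
clock: 26.52
tool_pos: [0.4654, -0.0907, 0.0813]
orientation: [[0.993, 0.117, 0.002], [0.117, -0.993, -0.001], [0.001, 0.001, -1.0]]
ft_force: [0.3, 0.1, -1.6]
finger_gap: 0.234
finger_force: 45.0
```

>>> {"api": "send_rows", "payload": {
  "plan": [0.0,0.04,0.0,0.0,0.0,0.0,0.0,0.0,0.08,0.0,0.0,0.0,0.0,0.0,0.0,0.12,0.0,0.0,0.0,0.0,0.0,0.0,0.15,0.0,0.0,0.0,0.0,0.0,0.0,0.18,0.0,0.0,0.0,0.0,0.0]
}}

```text
clock: 26.93
tool_pos: [0.4738, -0.162, 0.0813]
orientation: [[0.993, 0.117, 0.001], [0.117, -0.993, -0.001], [0.001, 0.001, -1.0]]
ft_force: [-0.3, 0.3, -1.8]
finger_gap: 0.23
finger_force: 45.0
```

>>> {"api": "send_rows", "payload": {
  "plan": [0.0,0.002,0.0,0.0,0.0,0.0,0.0,0.0,0.002,0.0,0.0,0.0,0.0,0.0,0.0,0.002,0.0,0.0,0.0,0.0,0.0]
}}

```text
clock: 27.18
tool_pos: [0.4738, -0.1607, 0.081]
orientation: [[0.993, 0.118, 0.001], [0.118, -0.993, 0.0], [0.001, -0.0, -1.0]]
ft_force: [-0.9, 0.1, -0.8]
finger_gap: 0.231
finger_force: 45.0
```

```bash
python3 -c "
from plan import *
go([B(-75,-155,120,-83.2,'up'),B(72,100,120,-83.2,'over'),B(72,100,81,-83.2,'down')])"; python3 look.py scene | tail -1; python3 look.py wrist w7|tail -1
```

```text
at 27.2 [ 473.8 -160.7   81. ] yaw -83.2 gap 0.231 f [-0.9  0.1 -0.8]
up 0 [0.003, -0.007, -0.097, -0.0, -0.001, -0.0]
over 0 [0.184, -0.319, 0.0, 0.0, 0.0, 0.0]
over 1 [0.184, -0.319, 0.0, 0.0, 0.0, 0.0]
down 0 [0.0, 0.0, 0.097, 0.0, 0.0, 0.0]
offc [(array([ 483.2, -146.7]), -4.6, 116.5, 22.2, 61, 58.1), (array([611.9,  57.1]), -49.8, 20.1, 12.1, 31, 56.2)]
offc [(array([ 537.4, -153.6]), -84.7, 27.2, 3.6, 55, 57.8)]
```

>>> {"api": "send_rows", "payload": {
  "plan": [0.0,0.0,-0.02,0.0,0.0,0.0,0.0,0.0,-0.007,-0.06,0.0,0.0,0.0,0.0,0.0,-0.007,-0.09,0.0,0.0,0.0,0.0,0.0,-0.007,-0.1,0.0,0.0,0.0,0.0,0.0,-0.007,-0.1,0.0,0.0,0.0,0.0]
}}

```text
clock: 27.7
tool_pos: [0.4745, -0.1586, 0.1224]
orientation: [[0.993, 0.119, 0.003], [0.119, -0.993, -0.001], [0.003, 0.002, -1.0]]
ft_force: [-0.3, -0.5, -1.4]
finger_gap: 0.233
finger_force: 45.0
```

>>> {"api": "send_rows", "payload": {
  "plan": [0.03,-0.05,0.0,0.0,0.0,0.0,0.0,0.07,-0.12,0.0,0.0,0.0,0.0,0.0,0.11,-0.19,0.0,0.0,0.0,0.0,0.0,0.15,-0.26,0.0,0.0,0.0,0.0,0.0,0.184,-0.319,0.0,0.0,0.0,0.0,0.0]
}}

```text
clock: 28.12
tool_pos: [0.5319, -0.0206, 0.1205]
orientation: [[0.993, 0.119, 0.0], [0.119, -0.993, 0.0], [0.0, -0.0, -1.0]]
ft_force: [-0.3, -0.0, -1.6]
finger_gap: 0.231
finger_force: 45.0
```

>>> {"api": "send_rows", "payload": {
  "plan": [0.04,-0.07,0.0,0.0,0.0,0.0,0.0,0.08,-0.14,0.0,0.0,0.0,0.0,0.0,0.12,-0.21,0.0,0.0,0.0,0.0,0.0,0.16,-0.28,0.0,0.0,0.0,0.0,0.0,0.184,-0.319,0.0,0.0,0.0,0.0,0.0]
}}

```text
clock: 28.53
tool_pos: [0.5901, 0.1172, 0.1199]
orientation: [[0.992, 0.122, 0.0], [0.122, -0.992, 0.001], [0.0, -0.001, -1.0]]
ft_force: [1.0, 0.2, -1.3]
finger_gap: 0.228
finger_force: 45.0
```

>>> {"api": "send_rows", "payload": {
  "plan": [0.0,0.0,0.0,0.0,0.0,0.0,0.0,0.0,0.0,0.0,0.0,0.0,0.0,0.0,0.0,0.0,0.03,0.0,0.0,0.0,0.0,0.0,0.0,0.055,0.0,0.0,0.0,0.0,0.0,0.0,0.075,0.0,0.0,0.0,0.0]
}}

```text
clock: 28.95
tool_pos: [0.5887, 0.1104, 0.0896]
orientation: [[0.993, 0.115, -0.001], [0.115, -0.993, -0.001], [-0.001, 0.001, -1.0]]
ft_force: [-1.0, 0.3, -2.2]
finger_gap: 0.229
finger_force: 45.0
```

```bash
python3 -c "
from plan import *
go([B(72,100,81,-83.2,'down'),B(72,-160,81,-83.2,'sweep')])"; python3 look.py wrist w8|tail -1
```

```text
at 28.9 [588.7 110.4  89.6] yaw -83.4 gap 0.229 f [-1.   0.3 -2.2]
down 0 [0.005, -0.005, 0.021, 0.001, 0.001, -0.003]
sweep 0 [-0.0, 0.325, 0.0, 0.0, 0.0, 0.0]
sweep 1 [-0.0, 0.325, 0.0, 0.0, 0.0, 0.0]
offc [(array([610.8,  56.8]), -52.3, 23.5, 13.7, 282, 54.9), (array([653.5, 112.2]), -83.4, 14.3, 0.2, 20, 59.5)]
```

>>> {"api": "send_rows", "payload": {
  "plan": [0.002,0.0,0.01,0.0,0.0,0.0,0.0,0.003,0.0,0.018,0.0,0.0,0.0,0.0,0.003,0.0,0.021,0.0,0.0,0.0,0.0,0.003,0.0,0.021,0.0,0.0,0.0,0.0,0.003,0.01,0.021,0.0,0.0,0.0,0.0]
}}

```text
clock: 29.42
tool_pos: [0.5916, 0.1089, 0.0828]
orientation: [[0.993, 0.119, 0.001], [0.119, -0.993, -0.0], [0.001, 0.0, -1.0]]
ft_force: [0.9, -0.8, -1.3]
finger_gap: 0.232
finger_force: 45.0
```

>>> {"api": "send_rows", "payload": {
  "plan": [0.0,0.02,0.0,0.0,0.0,0.0,0.0,0.0,0.05,0.0,0.0,0.0,0.0,0.0,0.0,0.085,0.0,0.0,0.0,0.0,0.0,0.0,0.12,0.0,0.0,0.0,0.0,0.0,0.0,0.16,0.0,0.0,0.0,0.0,0.0]
}}

```text
clock: 29.83
tool_pos: [0.5992, 0.0424, 0.083]
orientation: [[0.993, 0.117, 0.002], [0.117, -0.993, -0.001], [0.001, 0.001, -1.0]]
ft_force: [0.6, -0.6, -1.8]
finger_gap: 0.236
finger_force: 45.0
```

>>> {"api": "send_rows", "payload": {
  "plan": [0.0,0.04,0.0,0.0,0.0,0.0,0.0,0.0,0.08,0.0,0.0,0.0,0.0,0.0,0.0,0.12,0.0,0.0,0.0,0.0,0.0,0.0,0.16,0.0,0.0,0.0,0.0,0.0,0.0,0.2,0.0,0.0,0.0,0.0,0.0]
}}

```text
clock: 30.25
tool_pos: [0.6084, -0.0379, 0.0831]
orientation: [[0.993, 0.116, 0.001], [0.116, -0.993, -0.001], [0.001, 0.002, -1.0]]
ft_force: [0.3, 0.3, -1.0]
finger_gap: 0.231
finger_force: 45.0
```

>>> {"api": "send_rows", "payload": {
  "plan": [0.0,0.04,0.0,0.0,0.0,0.0,0.0,0.0,0.08,0.0,0.0,0.0,0.0,0.0,0.0,0.12,0.0,0.0,0.0,0.0,0.0,0.0,0.16,0.0,0.0,0.0,0.0,0.0,0.0,0.19,0.0,0.0,0.0,0.0,0.0]
}}

```text
clock: 30.67
tool_pos: [0.617, -0.1143, 0.0833]
orientation: [[0.993, 0.115, 0.002], [0.115, -0.993, -0.002], [0.001, 0.003, -1.0]]
ft_force: [-0.7, -0.2, -1.4]
finger_gap: 0.231
finger_force: 45.0
```

```bash
python3 -c "
from plan import *
go([B(72,-160,81,-83.2,'end')])"; python3 look.py scene | tail -1; python3 look.py wrist w9|tail -1
```

```text
at 30.7 [ 617.  -114.3   83.3] yaw -83.4 gap 0.231 f [-0.7 -0.2 -1.4]
end 0 [0.001, 0.078, 0.006, 0.002, -0.001, -0.004]
offc [(array([ 640.5, -100.4]), -9.2, 90.5, 24.1, 50, 59.4)]
offc [(array([ 637.5, -135.2]), -23.2, 23.8, 14.4, 326, 55.9), (array([ 680.9, -108.8]), -83.5, 27.1, 3.2, 73, 60.0)]
```

>>> {"api": "send_rows", "payload": {
  "plan": [0.0,0.02,0.004,0.0,0.0,0.0,0.0,0.0,0.045,0.005,0.0,0.0,0.0,0.0,0.0,0.07,0.005,0.0,0.0,0.0,0.0,0.0,0.085,0.005,0.0,0.0,0.0,0.0,0.0,0.09,0.005,0.0,0.0,0.0,0.0]
}}

```text
clock: 31.18
tool_pos: [0.6216, -0.1482, 0.0812]
orientation: [[0.993, 0.116, 0.002], [0.116, -0.993, -0.002], [0.001, 0.002, -1.0]]
ft_force: [0.5, 0.7, -1.2]
finger_gap: 0.233
finger_force: 45.0
```

>>> {"api": "send_rows", "payload": {
  "plan": [0.0,0.0,0.0,0.0,0.0,0.0,0.0,0.0,0.0,-0.02,0.0,0.0,0.0,0.0,0.0,0.0,-0.05,0.0,0.0,0.0,0.0,0.0,0.0,-0.1,0.0,0.0,0.0,0.0,0.0,0.0,-0.15,0.0,0.0,0.0,0.0]
}}

```text
clock: 31.6
tool_pos: [0.6214, -0.1455, 0.1423]
orientation: [[0.993, 0.118, 0.001], [0.118, -0.993, -0.001], [0.001, 0.001, -1.0]]
ft_force: [-0.1, 0.2, -1.6]
finger_gap: 0.23
finger_force: 45.0
```

```bash
python3 -c "
from plan import *
go([(490,-300,145,-92.2,'over'),(488,-386.5,100,-91.2,'cr'),(488,-386.5,50,-91.2,'d')])"; python3 look.py scene | tail -1; python3 look.py wrist w10|tail -1
```

```text
at 31.6 [ 621.4 -145.5  142.3] yaw -83.2 gap 0.23 f [-0.1  0.2 -1.6]
over 0 [-0.186, 0.172, -0.003, 0.0, -0.0, 0.075]
over 1 [-0.172, 0.186, -0.003, 0.0, -0.0, 0.075]
cr 0 [0.003, 0.216, 0.112, 0.0, 0.0, -0.017]
d 0 [0.0, 0.0, 0.125, 0.0, 0.0, 0.0]
offc []
offc []
```

View pics/w10.png

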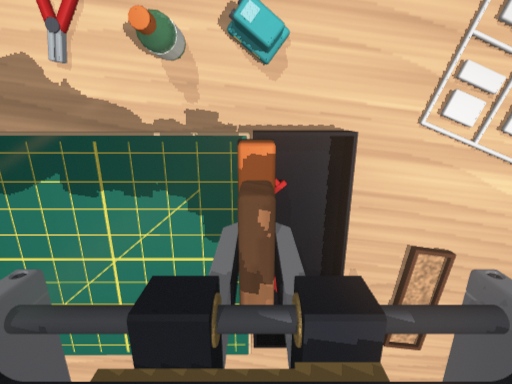

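The mat looks clear, with a red bit showing in the black tray at (280,186). The empty cradle is at (420,295).

>>> {"api": "send_rows", "payload": {
  "plan": [-0.03,0.03,0.0,0.0,0.0,0.01,0.0,-0.07,0.065,0.0,0.0,0.0,0.025,0.0,-0.11,0.1,0.0,0.0,0.0,0.045,0.0,-0.15,0.14,0.0,0.0,0.0,0.06,0.0,-0.186,0.172,0.0,0.0,0.0,0.075,0.0]
}}

```text
clock: 32.12
tool_pos: [0.553, -0.2249, 0.1403]
orientation: [[0.999, 0.037, -0.001], [0.037, -0.999, -0.001], [-0.001, 0.001, -1.0]]
ft_force: [-1.0, 0.1, -1.3]
finger_gap: 0.229
finger_force: 45.0
```

>>> {"api": "send_rows", "payload": {
  "plan": [-0.04,0.04,0.0,0.0,0.0,0.02,0.0,-0.08,0.08,0.0,0.0,0.0,0.04,0.0,-0.12,0.13,0.0,0.0,0.0,0.06,0.0,-0.16,0.17,0.0,0.0,0.0,0.075,0.0,-0.174,0.186,0.0,0.0,0.0,0.075,0.0]
}}

```text
clock: 32.53
tool_pos: [0.4849, -0.3037, 0.1409]
orientation: [[0.999, -0.046, -0.001], [-0.046, -0.999, -0.002], [-0.001, 0.002, -1.0]]
ft_force: [-0.8, -0.3, -1.1]
finger_gap: 0.228
finger_force: 45.0
```

>>> {"api": "send_rows", "payload": {
  "plan": [0.0,0.04,0.0,0.0,0.0,0.0,0.0,0.0,0.1,0.02,0.0,0.0,0.0,0.0,0.0,0.16,0.06,0.0,0.0,0.0,0.0,0.0,0.2,0.1,0.0,0.0,0.0,0.0,0.0,0.216,0.112,0.0,0.0,0.0,0.0]
}}

```text
clock: 32.95
tool_pos: [0.4839, -0.3881, 0.0939]
orientation: [[0.999, -0.041, -0.001], [-0.041, -0.999, 0.0], [-0.001, 0.0, -1.0]]
ft_force: [-0.2, 0.2, -0.8]
finger_gap: 0.229
finger_force: 45.0
```

>>> {"api": "send_rows", "payload": {
  "plan": [0.0,0.0,0.0,0.0,0.0,0.0,0.0,0.0,0.0,0.0,0.0,0.0,0.0,0.0,0.0,0.0,0.02,0.0,0.0,0.0,0.0,0.0,0.0,0.05,0.0,0.0,0.0,0.0,0.0,0.0,0.07,0.0,0.0,0.0,0.0]
}}

```text
clock: 33.37
tool_pos: [0.4864, -0.3849, 0.0672]
orientation: [[0.999, -0.037, 0.001], [-0.037, -0.999, 0.0], [0.001, -0.001, -1.0]]
ft_force: [-0.7, 1.1, -0.7]
finger_gap: 0.233
finger_force: 45.0
```

```bash
python3 -c "
from plan import *
go([(487.5,-387,36,-91.7,'d')])"; python3 crad.py wrist
```

```text
at 33.4 [ 486.4 -384.9   67.2] yaw -92.1 gap 0.233 f [-0.7  1.1 -0.7]
d 0 [0.003, 0.005, 0.078, -0.001, -0.001, -0.007]
wrist cradle [(array([ 516. , -386.5]), -1.0, 96.7, 54.2, 1589, 8.8)] all [(array([ 494.6, -388.6]), 39.2, 148.0, 147.2, 50738, 178.4)]
body []
grip [(array([ 533.5, -386.6]), -2.1, 35.4, 26.0, 1634, 61.6), (array([ 496.2, -367.4]), 85.3, 9.3, 1.0, 47, 72.2)]
bench -0.0012229432670638474
```

>>> {"api": "send_rows", "payload": {
  "plan": [0.002,0.003,0.01,0.0,0.0,-0.007,0.0,0.002,0.004,0.03,0.0,0.0,-0.007,0.0,0.002,0.004,0.045,0.0,0.0,-0.007,0.0,0.002,0.004,0.055,0.0,0.0,-0.007,0.0,0.002,0.004,0.06,0.0,0.0,-0.007,0.0]
}}

```text
clock: 33.83
tool_pos: [0.4863, -0.3881, 0.0434]
orientation: [[0.999, -0.032, 0.0], [-0.032, -0.999, -0.0], [0.0, 0.0, -1.0]]
ft_force: [-0.6, -0.3, -0.8]
finger_gap: 0.231
finger_force: 45.0
```

>>> {"api": "send_rows", "payload": {
  "plan": [0.0,0.0,0.0,0.0,0.0,0.0,0.0,0.0,0.0,0.0,0.0,0.0,0.0,0.0,0.0,0.0,0.0,0.0,0.0,0.0,0.0]
}}

```text
clock: 34.08
tool_pos: [0.4867, -0.3886, 0.0445]
orientation: [[0.999, -0.032, 0.002], [-0.032, -0.999, -0.001], [0.002, 0.001, -1.0]]
ft_force: [0.6, 0.1, -1.4]
finger_gap: 0.231
finger_force: 45.0
```

```bash
python3 -c "
from plan import *
go([(487.5,-387,35,-91.7,'d')])"
```

```text
at 34.1 [ 486.7 -388.6   44.5] yaw -91.8 gap 0.231 f [ 0.6  0.1 -1.4]
d 0 [0.002, -0.004, 0.024, 0.001, -0.002, -0.002]
```

>>> {"api": "send_rows", "payload": {
  "plan": [0.001,-0.003,0.008,0.0,0.0,0.0,0.0,0.001,-0.003,0.016,0.0,0.0,0.0,0.0,0.001,-0.003,0.021,0.0,0.0,0.0,0.0,0.001,-0.003,0.024,0.0,0.0,0.0,0.0,0.001,-0.003,0.024,0.0,0.0,0.0,0.0]
}}

```text
clock: 34.5
tool_pos: [0.487, -0.387, 0.0346]
orientation: [[0.999, -0.032, 0.001], [-0.032, -0.999, -0.0], [0.001, 0.0, -1.0]]
ft_force: [0.4, -0.7, -0.7]
finger_gap: 0.232
finger_force: 45.0
```

>>> {"api": "send_rows", "payload": {
  "plan": [0.0,0.0,0.0,0.0,0.0,0.0,0.0,0.0,0.0,0.0,0.0,0.0,0.0,0.5,0.0,0.0,0.0,0.0,0.0,0.0,0.5,0.0,0.0,0.0,0.0,0.0,0.0,0.5,0.0,0.0,0.0,0.0,0.0,0.0,0.5]
}}

```text
clock: 34.92
tool_pos: [0.4871, -0.3873, 0.0347]
orientation: [[0.999, -0.032, 0.001], [-0.032, -0.999, -0.001], [0.002, 0.001, -1.0]]
ft_force: [0.1, 0.2, -0.0]
finger_gap: 0.476
finger_force: 0.0
```

>>> {"api": "send_rows", "payload": {
  "plan": [0.0,0.0,-0.02,0.0,0.0,0.0,0.6,0.0,0.0,-0.08,0.0,0.0,0.0,1.0,0.0,0.0,-0.16,0.0,0.0,0.0,1.0,0.0,-0.02,-0.25,0.0,0.0,0.0,1.0,0.0,-0.03,-0.34,0.0,0.0,0.0,1.0]
}}

```text
clock: 35.33
tool_pos: [0.4867, -0.3744, 0.1723]
orientation: [[0.999, -0.033, 0.0], [-0.033, -0.999, -0.0], [0.0, 0.0, -1.0]]
ft_force: [0.4, 0.0, 0.1]
finger_gap: 0.82
finger_force: 0.0
```

>>> {"api": "send_rows", "payload": {
  "plan": [0.0,-0.08,0.0,0.0,0.0,0.0,1.0,0.0,-0.16,0.0,0.0,0.0,0.0,1.0,0.0,-0.25,0.0,0.0,0.0,0.0,1.0,0.0,-0.33,0.0,0.0,0.0,0.0,1.0,0.0,-0.37,0.0,0.0,0.0,0.0,1.0]
}}

```text
clock: 35.75
tool_pos: [0.4922, -0.2223, 0.1707]
orientation: [[1.0, -0.028, 0.001], [-0.028, -1.0, 0.003], [0.001, -0.003, -1.0]]
ft_force: [-0.2, 0.5, -0.3]
finger_gap: 1.0
finger_force: 0.0
```

```bash
python3 crad.py wrist scene;  python3 look.py scene e | tail -3; python3 -c "
from plan import *
go([(500,0,160,-38,'a'),(435,207,150,6.7,'over')])"; python3 - <<'E'
from h import *
im,p=cloud('wrist');cv2.imwrite('pics/w11.png',im[...,::-1])
E
```

```text
wrist cradle [(array([ 487.8, -384. ]), -0.9, 156.1, 55.4, 1030, 9.8), (array([ 488.9, -372.3]), -2.8, 128.5, 5.6, 355, 10.4)] all [(array([ 487.8, -384. ]), -0.9, 156.1, 55.4, 5394, 30.3)]
body [(array([ 488.3, -384.5]), -1.8, 129.0, 26.1, 1388, 29.4)]
grip [(array([ 488.8, -384.3]), -1.7, 79.3, 22.3, 1707, 68.4)]
bench -0.0010803514167493367
scene cradle [(array([ 488.8, -384.8]), -1.0, 155.9, 56.0, 250, 10.2)] all [(array([ 489. , -383.7]), -2.0, 156.1, 56.2, 870, 29.9)]
body [(array([ 488.9, -386.2]), -1.1, 130.1, 31.0, 229, 29.3)]
grip [(array([ 488.9, -384.9]), -0.1, 81.5, 23.8, 208, 68.2)]
bench -0.00012638098717526747
mat blocks []
tray blocks [(array([518.4, 121.9]), 6.7, 281.7, 75.6, 2441, 49.5), (array([574.5, 227.2]), -82.4, 54.6, 27.3, 247, 47.0), (array([459.8, 228.3]), -82.2, 44.0, 26.0, 182, 47.2)]
offc []
at 35.9 [ 492.5 -226.   171. ] yaw -91.7 gap 1.001 f [-0.6 -0.5 -0.4]
a 0 [0.001, -0.283, 0.014, 0.001, -0.001, -0.447]
a 1 [0.129, -0.252, 0.014, 0.001, -0.001, -0.447]
over 0 [0.154, -0.223, 0.012, 0.0, 0.0, -0.373]
over 1 [0.227, -0.148, 0.012, 0.0, 0.0, -0.373]
```

View pics/w11.png

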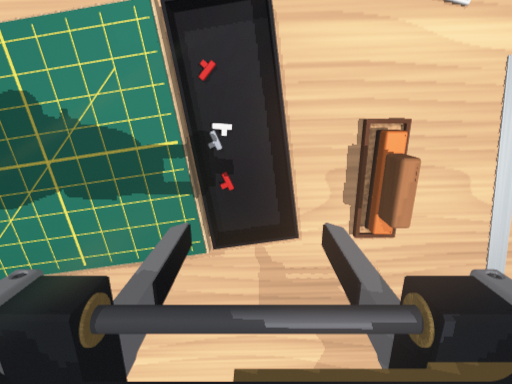

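All four offcuts lie in the black tray: red (207,70), white (222,128), grey (214,142), red (227,182). The scraper is in its cradle at (388,185). The hull has been knocked to about (459,228) but is still in the white tray, so I'll hover there and measure it again.

>>> {"api": "send_rows", "payload": {
  "plan": [0.0,-0.06,0.0,0.0,0.0,-0.1,1.0,0.0,-0.12,0.0,0.0,0.0,-0.2,1.0,0.0,-0.18,0.0,0.0,0.0,-0.3,1.0,0.0,-0.24,0.01,0.0,0.0,-0.4,1.0,0.0,-0.283,0.014,0.0,0.0,-0.447,1.0]
}}

```text
clock: 36.37
tool_pos: [0.4958, -0.1142, 0.165]
orientation: [[0.905, 0.425, 0.002], [0.425, -0.905, -0.001], [0.001, 0.002, -1.0]]
ft_force: [0.2, 0.5, -0.3]
finger_gap: 0.999
finger_force: 0.0
```

>>> {"api": "send_rows", "payload": {
  "plan": [0.03,-0.06,0.0,0.0,0.0,-0.1,1.0,0.06,-0.12,0.0,0.0,0.0,-0.2,1.0,0.09,-0.18,0.0,0.0,0.0,-0.3,1.0,0.12,-0.23,0.01,0.0,0.0,-0.4,1.0,0.129,-0.252,0.014,0.0,0.0,-0.447,1.0]
}}

```text
clock: 36.78
tool_pos: [0.5008, 0.0007, 0.1591]
orientation: [[0.614, 0.789, 0.002], [0.789, -0.614, -0.0], [0.001, 0.002, -1.0]]
ft_force: [0.1, -1.5, 0.1]
finger_gap: 0.998
finger_force: 0.0
```

>>> {"api": "send_rows", "payload": {
  "plan": [0.04,-0.06,0.0,0.0,0.0,-0.1,1.0,0.08,-0.11,0.0,0.0,0.0,-0.2,1.0,0.12,-0.17,0.0,0.0,0.0,-0.3,1.0,0.15,-0.22,0.01,0.0,0.0,-0.373,1.0,0.154,-0.223,0.012,0.0,0.0,-0.373,1.0]
}}

```text
clock: 37.2
tool_pos: [0.4665, 0.105, 0.1538]
orientation: [[0.268, 0.964, -0.001], [0.964, -0.268, 0.001], [0.0, -0.001, -1.0]]
ft_force: [-0.9, -0.1, 1.0]
finger_gap: 1.002
finger_force: 0.0
```

>>> {"api": "send_rows", "payload": {
  "plan": [0.05,-0.04,0.0,0.0,0.0,-0.1,1.0,0.1,-0.07,0.0,0.0,0.0,-0.2,1.0,0.14,-0.1,0.0,0.0,0.0,-0.3,1.0,0.18,-0.12,0.01,0.0,0.0,-0.373,1.0,0.19,-0.14,0.012,0.0,0.0,-0.373,1.0]
}}

```text
clock: 37.62
tool_pos: [0.4362, 0.1915, 0.1492]
orientation: [[-0.114, 0.993, 0.003], [0.993, 0.114, -0.0], [-0.001, 0.003, -1.0]]
ft_force: [-0.2, -0.4, 0.4]
finger_gap: 0.996
finger_force: 0.0
```

>>> {"api": "send_rows", "payload": {
  "plan": [0.0,0.0,0.0,0.0,0.0,0.0,1.0,0.0,0.0,0.0,0.0,0.0,0.0,1.0,0.0,0.0,0.0,0.0,0.0,0.0,1.0,0.0,0.0,0.0,0.0,0.0,0.0,1.0]
}}

```text
clock: 37.95
tool_pos: [0.4354, 0.1894, 0.1495]
orientation: [[-0.111, 0.994, 0.002], [0.994, 0.111, -0.002], [-0.002, 0.002, -1.0]]
ft_force: [-1.0, -0.6, 0.1]
finger_gap: 1.0
finger_force: 0.0
```

```bash
cat > ht.py <<'E'
from h import *
for n in('wrist','scene','top'):
  im,p=cloud(n);x,y,z=np.moveaxis(p,-1,0)
  b=(abs(x-.505)<.16)&(abs(y-.22)<.09)
  print(n,rect(p,b&(z>.035)&(z<.0485)&(y>.175),3)[:3],'wt',rect(p,b&(z>.012)&(z<.022))[:1],'floor',np.nanmedian(z[(abs(x-.51)<.02)&(abs(y-.215)<.02)]))
  if n=='wrist':cv2.imwrite('pics/w12.png',im[...,::-1])
E
python3 ht.py; python3 -c "
from plan import *
go([(458.5,228,60,7.3,'d')])"
```

```text
wrist [(array([573.3, 226.7]), -83.0, 55.3, 26.9, 1188, 46.9), (array([459.2, 227.5]), -82.6, 44.2, 25.5, 745, 47.2)] wt [(array([507.7, 215.9]), 6.8, 280.8, 110.5, 2997, 17.3)] floor 0.2622346229066771
scene [(array([584.6, 221. ]), 87.0, 41.3, 8.7, 58, 43.8), (array([462.5, 211.6]), 15.5, 21.6, 10.9, 27, 47.4), (array([468.8, 233.1]), -81.8, 17.3, 7.9, 25, 43.7)] wt [(array([507.4, 216.6]), 6.7, 281.8, 110.0, 519, 17.4)] floor 0.26057832109639595
top [(array([564.7, 214.1]), 76.6, 24.3, 12.4, 31, 45.7), (array([574.3, 247.6]), 89.6, 11.0, 10.7, 18, 46.5), (array([578.5, 203. ]), -1.7, 5.9, 5.3, 9, 39.1)] wt [(array([610.8, 228.9]), -82.9, 109.7, 64.8, 131, 16.6)] floor 0.28789385233938525
at 38.1 [435.  190.3 149.4] yaw 6.5 gap 1.0 f [-0.1  0.3  0. ]
d 0 [0.087, 0.069, 0.223, 0.001, 0.001, -0.014]
```

View pics/w12.png

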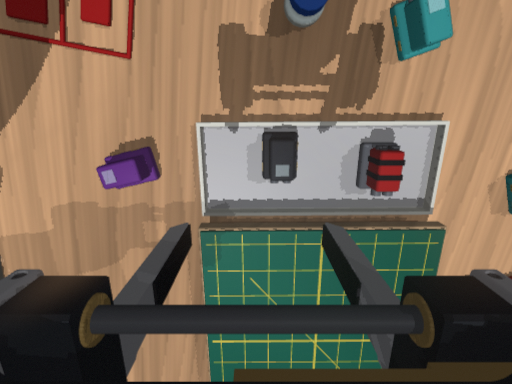

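The hull stands at (280,155) and the thruster at (383,167), both inside the white tray. The hull is close to the far wall but the fingers have room.

>>> {"api": "send_rows", "payload": {
  "plan": [0.03,0.02,0.0,0.0,0.0,-0.014,1.0,0.06,0.05,0.05,0.0,0.0,-0.014,1.0,0.086,0.07,0.1,0.0,0.0,-0.014,1.0,0.086,0.07,0.16,0.0,0.0,-0.014,1.0,0.086,0.07,0.18,0.0,0.0,-0.014,1.0],
  "squeeze": 25
}}

```text
clock: 38.52
tool_pos: [0.4574, 0.2282, 0.0748]
orientation: [[-0.13, 0.992, -0.002], [0.992, 0.13, -0.003], [-0.002, -0.002, -1.0]]
ft_force: [0.2, 0.3, -0.3]
finger_gap: 1.002
finger_force: 0.0
```

>>> {"api": "send_rows", "payload": {
  "plan": [0.0,0.0,0.0,0.0,0.0,0.0,1.0,0.0,0.0,0.03,0.0,0.0,0.0,1.0,0.0,0.0,0.07,0.0,0.0,0.0,1.0,0.0,0.0,0.1,0.0,0.0,0.0,1.0,0.0,0.0,0.11,0.0,0.0,0.0,1.0]
}}

```text
clock: 38.93
tool_pos: [0.4584, 0.2276, 0.0331]
orientation: [[-0.128, 0.992, 0.001], [0.992, 0.128, -0.001], [-0.001, 0.0, -1.0]]
ft_force: [0.2, -0.1, 0.0]
finger_gap: 1.004
finger_force: 0.0
```

>>> {"api": "send_rows", "payload": {
  "plan": [0.0,0.0,0.0,0.0,0.0,0.0,1.0,0.0,0.0,0.0,0.0,0.0,0.0,1.0,0.0,0.0,0.0,0.0,0.0,0.0,1.0]
}}

```text
clock: 39.18
tool_pos: [0.4594, 0.2285, 0.0344]
orientation: [[-0.129, 0.992, 0.003], [0.992, 0.129, -0.0], [-0.0, 0.003, -1.0]]
ft_force: [-0.3, 0.1, 0.2]
finger_gap: 1.0
finger_force: 0.0
```

```bash
python3 -c "
from plan import *
go([(459,227.5,22,7.4,'d')])"
```

```text
at 39.2 [459.4 228.5  34.4] yaw 7.4 gap 1.0 f [-0.3  0.1  0.2]
d 0 [-0.002, -0.001, 0.031, 0.003, 0.0, -0.0]
```

>>> {"api": "send_rows", "payload": {
  "plan": [0.0,0.0,0.01,0.003,0.0,0.0,1.0,0.0,0.0,0.022,0.003,0.0,0.0,1.0,0.0,0.0,0.029,0.003,0.0,0.0,1.0,0.0,0.0,0.03,0.003,0.0,0.0,1.0,0.0,0.0,0.03,0.003,0.0,0.0,0.0]
}}

```text
clock: 39.6
tool_pos: [0.4584, 0.2282, 0.0209]
orientation: [[-0.129, 0.992, -0.003], [0.992, 0.129, -0.002], [-0.001, -0.003, -1.0]]
ft_force: [-0.3, -0.5, -0.3]
finger_gap: 0.954
finger_force: 0.0
```

>>> {"api": "send_rows", "payload": {
  "plan": [0.0,0.0,0.0,0.0,0.0,0.0,0.0,0.0,0.0,0.0,0.0,0.0,0.0,0.0,0.0,0.0,0.0,0.0,0.0,0.0,0.0,0.0,0.0,0.0,0.0,0.0,0.0,0.0,0.0,0.0,0.0,0.0,0.0,0.0,0.0]
}}

```text
clock: 40.02
tool_pos: [0.4587, 0.2284, 0.0213]
orientation: [[-0.129, 0.992, -0.002], [0.992, 0.129, -0.001], [-0.001, -0.002, -1.0]]
ft_force: [0.7, 0.2, 0.4]
finger_gap: 0.608
finger_force: 0.0
```

>>> {"api": "send_rows", "payload": {
  "plan": [0.0,0.0,0.0,0.0,0.0,0.0,0.0,0.0,0.0,0.0,0.0,0.0,0.0,0.0,0.0,0.0,0.0,0.0,0.0,0.0,0.0,0.0,0.0,0.0,0.0,0.0,0.0,0.0,0.0,0.0,0.0,0.0,0.0,0.0,0.0]
}}

```text
clock: 40.43
tool_pos: [0.4586, 0.2284, 0.0213]
orientation: [[-0.129, 0.992, -0.002], [0.992, 0.129, -0.001], [-0.001, -0.002, -1.0]]
ft_force: [-0.0, -1.0, -0.4]
finger_gap: 0.276
finger_force: 25.0
```

>>> {"api": "send_rows", "payload": {
  "plan": [0.0,0.0,0.0,0.0,0.0,0.0,0.0,0.0,0.0,0.0,0.0,0.0,0.0,0.0,0.0,0.0,-0.015,0.0,0.0,0.0,0.0,0.0,0.0,-0.04,0.0,0.0,0.0,0.0,0.0,0.0,-0.06,0.0,0.0,0.0,0.0]
}}

```text
clock: 40.85
tool_pos: [0.4587, 0.2284, 0.0462]
orientation: [[-0.129, 0.992, -0.002], [0.992, 0.129, -0.001], [-0.001, -0.002, -1.0]]
ft_force: [0.4, 0.1, -0.2]
finger_gap: 0.277
finger_force: 25.0
```

```bash
python3 -c "
from plan import *
go([(459,227.5,140,7.4,'u')])"
```

```text
at 40.9 [458.7 228.4  46.2] yaw 7.4 gap 0.277 f [ 0.4  0.1 -0.2]
u 0 [-0.002, -0.0, -0.234, -0.002, 0.001, 0.0]
```

>>> {"api": "send_rows", "payload": {
  "plan": [0.0,0.0,-0.04,0.0,0.0,0.0,0.0,0.0,0.0,-0.1,0.0,0.0,0.0,0.0,0.0,0.0,-0.17,0.0,0.0,0.0,0.0,0.0,0.0,-0.22,0.0,0.0,0.0,0.0,0.0,0.0,-0.234,0.0,0.0,0.0,0.0]
}}

```text
clock: 41.27
tool_pos: [0.4608, 0.2293, 0.1427]
orientation: [[-0.129, 0.992, 0.004], [0.992, 0.129, 0.002], [0.001, 0.004, -1.0]]
ft_force: [-0.1, -0.0, -1.4]
finger_gap: 0.277
finger_force: 25.0
```

```bash
python3 -c "
from plan import *
go([(531.2,5.5,120,6.8,'over'),(531.2,5.5,67.3,6.8,'d')])"
```

```text
at 41.3 [460.8 229.3 142.7] yaw 7.4 gap 0.277 f [-0.1 -0.  -1.4]
over 0 [-0.289, 0.051, 0.028, 0.002, -0.001, 0.005]
over 1 [-0.289, 0.053, 0.028, 0.002, -0.001, 0.005]
d 0 [0.0, 0.0, 0.132, 0.0, 0.0, 0.0]
```

>>> {"api": "send_rows", "payload": {
  "plan": [-0.05,0.01,0.0,0.0,0.0,0.005,0.0,-0.12,0.02,0.0,0.0,0.0,0.005,0.0,-0.18,0.03,0.01,0.0,0.0,0.005,0.0,-0.24,0.04,0.02,0.0,0.0,0.005,0.0,-0.289,0.052,0.025,0.0,0.0,0.005,0.0]
}}

```text
clock: 41.68
tool_pos: [0.4939, 0.1146, 0.1285]
orientation: [[-0.123, 0.992, -0.003], [0.992, 0.123, -0.002], [-0.002, -0.003, -1.0]]
ft_force: [0.5, 0.7, -1.1]
finger_gap: 0.276
finger_force: 25.0
```

>>> {"api": "send_rows", "payload": {
  "plan": [-0.06,0.01,0.0,0.0,0.0,0.005,0.0,-0.13,0.02,0.0,0.0,0.0,0.005,0.0,-0.2,0.03,0.01,0.0,0.0,0.005,0.0,-0.26,0.045,0.02,0.0,0.0,0.005,0.0,-0.287,0.054,0.025,0.0,0.0,0.005,0.0]
}}

```text
clock: 42.1
tool_pos: [0.5303, 0.0013, 0.1187]
orientation: [[-0.114, 0.993, -0.002], [0.993, 0.114, -0.003], [-0.003, -0.002, -1.0]]
ft_force: [0.2, -1.5, -0.7]
finger_gap: 0.278
finger_force: 25.0
```

>>> {"api": "send_rows", "payload": {
  "plan": [0.0,0.0,0.0,0.0,0.0,0.0,0.0,0.0,0.0,0.0,0.0,0.0,0.0,0.0,0.0,0.0,0.03,0.0,0.0,0.0,0.0,0.0,0.0,0.07,0.0,0.0,0.0,0.0,0.0,0.0,0.09,0.0,0.0,0.0,0.0]
}}

```text
clock: 42.52
tool_pos: [0.5287, 0.0082, 0.0819]
orientation: [[-0.122, 0.993, -0.004], [0.993, 0.122, 0.0], [0.001, -0.004, -1.0]]
ft_force: [-0.5, -0.5, -1.2]
finger_gap: 0.276
finger_force: 25.0
```

>>> {"api": "send_rows", "payload": {
  "plan": [0.0,0.0,0.0,0.0,0.0,0.0,0.0,0.0,0.0,0.0,0.0,0.0,0.0,0.0,0.0,0.0,0.0,0.0,0.0,0.0,0.0,0.0,0.0,0.0,0.0,0.0,0.0,0.0]
}}

```text
clock: 42.85
tool_pos: [0.5304, 0.0057, 0.0837]
orientation: [[-0.119, 0.993, -0.001], [0.993, 0.119, -0.001], [-0.001, -0.001, -1.0]]
ft_force: [0.4, -0.4, -0.9]
finger_gap: 0.277
finger_force: 25.0
```

```bash
python3 -c "
from plan import *
go([(531.2,5.5,67.3,6.8,'d')])"; python3 - <<'E'
from h import *
im,p=cloud('wrist');cv2.imwrite('pics/w13.png',im[...,::-1])
x,y,z=np.moveaxis(p,-1,0)
r=(abs(x-.53)<.2)&(abs(y-.005)<.2)
print(rect(p,r&(z>.04)&(z<.054))[:1])
E
```

```text
at 42.9 [530.4   5.7  83.7] yaw 6.8 gap 0.277 f [ 0.4 -0.4 -0.9]
d 0 [-0.001, 0.002, 0.041, -0.001, 0.001, 0.001]
[(array([528.3,  37.8]), 6.6, 280.5, 242.6, 91069, 49.5)]
```

View pics/w13.png

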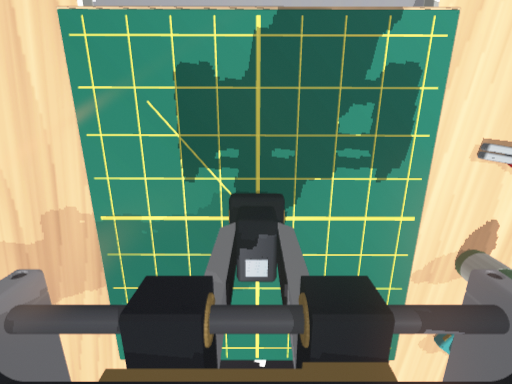

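The hull hangs over the cross, squarely aligned with the thick lines at (258,215). I'll lower it now.

>>> {"api": "send_rows", "payload": {
  "plan": [0.0,0.002,0.01,0.0,0.0,0.0,0.0,0.0,0.002,0.022,0.0,0.0,0.0,0.0,0.0,0.002,0.032,0.0,0.0,0.0,0.0,0.0,0.002,0.038,0.0,0.0,0.0,0.0,0.0,0.002,0.041,0.0,0.0,0.0,0.0]
}}

```text
clock: 43.32
tool_pos: [0.5303, 0.0053, 0.0671]
orientation: [[-0.118, 0.993, -0.003], [0.993, 0.118, -0.001], [-0.0, -0.003, -1.0]]
ft_force: [-4.8, -0.1, 23.0]
finger_gap: 0.273
finger_force: 25.0
```

>>> {"api": "send_rows", "payload": {
  "plan": [0.0,0.0,0.0,0.0,0.0,0.0,0.0,0.0,0.0,0.0,0.0,0.0,0.0,0.0,0.0,0.0,0.0,0.0,0.0,0.0,0.6,0.0,0.0,0.0,0.0,0.0,0.0,0.6,0.0,0.0,0.0,0.0,0.0,0.0,0.6]
}}

```text
clock: 43.73
tool_pos: [0.5307, 0.0053, 0.0664]
orientation: [[-0.119, 0.993, -0.002], [0.993, 0.119, -0.001], [-0.001, -0.002, -1.0]]
ft_force: [0.3, -0.2, 0.9]
finger_gap: 0.452
finger_force: 0.0
```

>>> {"api": "send_rows", "payload": {
  "plan": [0.0,0.0,0.0,0.0,0.0,0.0,0.6,0.0,0.0,0.0,0.0,0.0,0.0,0.6,0.0,0.0,-0.02,0.0,0.0,0.0,0.7,0.0,0.0,-0.08,0.0,0.0,0.0,1.0,0.0,0.0,-0.15,0.0,0.0,0.0,1.0]
}}

```text
clock: 44.15
tool_pos: [0.5294, 0.0053, 0.1264]
orientation: [[-0.118, 0.993, -0.006], [0.993, 0.118, -0.002], [-0.001, -0.006, -1.0]]
ft_force: [-0.1, -0.2, -0.4]
finger_gap: 0.776
finger_force: 0.0
```

>>> {"api": "send_rows", "payload": {
  "plan": [0.0,0.0,-0.08,0.0,0.0,0.0,1.0,0.0,0.0,-0.16,0.0,0.0,0.0,1.0,0.0,0.0,-0.22,0.0,0.0,0.0,1.0,0.0,0.0,-0.25,0.0,0.0,0.0,1.0,0.0,0.0,-0.25,0.0,0.0,0.0,1.0]
}}

```text
clock: 44.57
tool_pos: [0.533, 0.0054, 0.2301]
orientation: [[-0.118, 0.993, 0.005], [0.993, 0.118, -0.001], [-0.001, 0.005, -1.0]]
ft_force: [-0.4, 0.2, -0.7]
finger_gap: 0.997
finger_force: 0.0
```

>>> {"api": "send_rows", "payload": {
  "plan": [0.08,0.0,0.0,0.0,0.0,0.0,1.0,0.16,0.0,0.0,0.0,0.0,0.0,1.0,0.24,0.0,0.0,0.0,0.0,0.0,1.0,0.3,0.0,0.0,0.0,0.0,0.0,1.0,0.32,0.0,0.0,0.0,0.0,0.0,1.0]
}}

```text
clock: 44.98
tool_pos: [0.5142, 0.1373, 0.2253]
orientation: [[-0.124, 0.992, -0.004], [0.992, 0.124, 0.0], [0.001, -0.004, -1.0]]
ft_force: [-0.4, -0.2, 0.4]
finger_gap: 0.998
finger_force: 0.0
```

```bash
for n in wrist top scene; do python3 look.py $n f_$n | grep -v offc; done
```

```text
wrist mat z 0.0497469259163168
board [(array([528. ,  46.6]), 6.8, 280.3, 224.0, 23959, 49.7)]
mat blocks [(array([531.6,   4. ]), -83.1, 44.7, 25.6, 645, 93.5)]
tray blocks [(array([519.1, 123.3]), 5.7, 280.6, 73.6, 8898, 49.6), (array([573.9, 225.6]), -83.3, 54.8, 25.8, 936, 47.4)]
top mat z 0.049107297554727536
board [(array([528.7,   4.2]), -83.2, 310.1, 280.0, 12318, 49.1)]
mat blocks [(array([527.2,   4.8]), -84.1, 42.9, 26.2, 193, 92.9)]
tray blocks [(array([514.7, 129.2]), 1.6, 281.7, 63.1, 2094, 49.0)]
scene mat z 0.04972822781258912
board [(array([532.1,   4.9]), -83.3, 311.2, 282.6, 9698, 49.6)]
mat blocks [(array([532.9,   6.3]), -84.4, 43.4, 25.5, 172, 93.5)]
tray blocks [(array([519.8, 122.7]), 6.4, 279.4, 75.1, 2460, 49.5), (array([574.4, 227.3]), -84.4, 54.9, 26.6, 241, 47.0)]
```

View pics/f_scene.png

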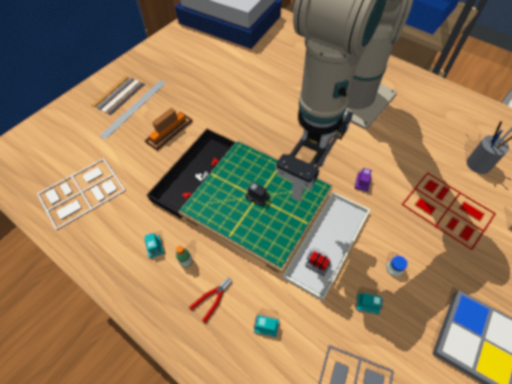

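The hull stands square on the cross at (258,193), within about 2 mm of the board's centre. The thruster is in the white tray at (318,261), the offcuts are in the black tray, and the scraper is in its cradle.

```bash
python3 -c "
from workcell import *
print(hand_in())"
```

```text
the job is handed in; nothing more can be done
None
```

The job is handed in: the mat is cleared, with all four sprue offcuts swept into the black tray, the scraper block is flat in its cradle, the thruster stands in the white tray, and the hull is square on the yellow cross, within about 2 mm of centre by the cameras.

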